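# Stack washed plot slats to dry and set the fan

## Task

First turn the fan dial of the air table off. Then, with the fan off, stack every wooden slat from the mat flat and crosswise on the air grille, two to a layer: the first pair on the two marked beds, each next pair across the one below, centred and as far apart as the beds are; an odd slat lies alone on top in either of its two places. Last, set the dial to as many dots as the stack has layers (a lone slat counts as a layer), and leave the two loose jars, the tin and the scoop where they stand.

Things in the scene. Friction and masses are not known exactly. Their poses are not given: they have to be found in the camera images.
- grille (a point): centre of the 200 mm square air grille, on top of the air table (fixed white box, 50 mm high, edges at x +-120, y -125 and +275 mm from here). Site on the top face; axes of the air table: x away from the robot, y left to the dial, z up. Two grey beds 170 x 34 mm are marked along x with middles at y -50 and +50 mm: the first pair of slats lies on them
- dial_centre (a point): fixed point on the air table's top face on the dial's axis, 200 mm from the grille centre along +y; axes as grille. Printed round it, 42 to 72 mm out: a short bar across (off), then radial rows of one, two and three black dots 9 mm across
- dial_grip (a point): on the fan dial's axis, 31 mm above the air table's top, at the height to grip. The dial is a black disc 72 mm across with an upright bar grip 66 mm long, 16 mm thick, top 40 mm above the air table. The point turns with it: the bar lies along the point's x, its white-lined pointer end at -x
- fan_dial (a joint): turn of the fan dial, rad, clockwise from above; stops at 0 and 2.1. Four clicks: 0 = off (pointer to the robot, -x of the air table, at the short bar), 0.7 one dot, 1.4 two dots, 2.1 three dots. Released between two it springs to the nearer; a click takes about 0.1 N m
- slat1: plain wooden slat, 160 x 30 x 20 mm, about 60 g; origin at its centre, x along its length, z through its 20 mm thickness. All slats are alike. It starts flat on the draining mat (4 mm thick black rubber, right of the air table). Four to six slats are present; an absent one reads None
- slat2: plain wooden slat, 160 x 30 x 20 mm, about 60 g; origin at its centre, x along its length, z through its 20 mm thickness. All slats are alike. It starts flat on the draining mat (4 mm thick black rubber, right of the air table). Four to six slats are present; an absent one reads None
- slat3: plain wooden slat, 160 x 30 x 20 mm, about 60 g; origin at its centre, x along its length, z through its 20 mm thickness. All slats are alike. It starts flat on the draining mat (4 mm thick black rubber, right of the air table). Four to six slats are present; an absent one reads None
- slat4: plain wooden slat, 160 x 30 x 20 mm, about 60 g; origin at its centre, x along its length, z through its 20 mm thickness. All slats are alike. It starts flat on the draining mat (4 mm thick black rubber, right of the air table). Four to six slats are present; an absent one reads None
- slat5: plain wooden slat, 160 x 30 x 20 mm, about 60 g; origin at its centre, x along its length, z through its 20 mm thickness. All slats are alike. It starts flat on the draining mat (4 mm thick black rubber, right of the air table). Four to six slats are present; an absent one reads None
- slat6: plain wooden slat, 160 x 30 x 20 mm, about 60 g; origin at its centre, x along its length, z through its 20 mm thickness. All slats are alike. It starts flat on the draining mat (4 mm thick black rubber, right of the air table). Four to six slats are present; an absent one reads None
- jar1: bystander: jar, 60 mm across, 85 mm high, near the robot; origin at its underside
- jar2: bystander: jar, 60 mm across, 85 mm high, at the back; origin at its underside
- tin: bystander: can, 72 mm across, 100 mm high, at the back; origin at its underside
- scoop: bystander: white open scoop pan, 200 x 160 x 40 mm, on the right; origin at its underside

How it is judged:
By the outcome, as a careful person would: the job done as asked, in the order asked, and still so for the second after the job is handed in, with the robot touching nothing.
Of slat1, slat2, slat3, slat4, slat5, slat6 only 4 to 6 are there at a start; the rules pass over those that are not, and their reading is None.
At some moment in a run one of slat1, slat2, slat3, slat4, slat5, slat6 may be knocked a few centimetres aside while the robot is not near it.
Once in a run the grip may slacken for a moment while it holds something.
It also fails if it takes over 210 s, if anything falls off the work surface, if the arm or the gripper's body presses on something with over 40 N, if the wrist force passes 120 N, or if a joint passes its speed limit or range.

## Robot

A 6-joint arm with a two-finger parallel gripper is mounted at the origin on the work surface. World frame = base frame: x ahead of the robot, y to its left, z up, the work surface at z = 0. Lengths are in m, angles in rad, forces in N, time in s.
With the tool pointing down it reaches from about 0.25 to 0.725 m from the base axis. Payload 9.7 kg.
Tool frame: the origin (TCP) lies midway between the tips of the shut fingers; the grasp point (between the pads) lies 19 mm behind it; z points along the fingers, y is the line along which they close (so a half turn about z gives the same grasp; the last joint's range is limited). The gripper opens to 85 mm and grips with 20 to 120 N. Pads are 22 mm wide; open, the fingers measure 114 mm over their backs; the gripper's body (76 mm by 85 mm) begins 54 mm behind the grasp point. The pads swing forward as they close: fully open they stand 13 mm farther back than shut.
Start: joints at [-1.223, 0.087, 0.176, 1.66, 0, 1.571], TCP at [0.187, -0.517, 0.231] pointing down, gripper open.
Joint ranges: [-3.13, 3.13], [-0.85, 1.81], [-1.15, 1.24], [-2.2, 2.28], [-1.44, 1.52], [-3.14, 3.14]. Speed limits (rad/s): [2.22, 2.22, 2.57, 3.14, 3.14, 3.14].

## Interface

Orientations are given as [roll, pitch, yaw] about the fixed x, y, z axes, in that order (R = Rz(yaw) Ry(pitch) Rx(roll)).
In Python, from rig import bot gives the robot as it stands.
- The arm moves only by the tool arm_command, never from a script. Its argument "plan" is a list of rows, each an object with "xyz": the shift along the tool's x, y, z each as a share of 250 mm, from -1 to 1, a list of three; "twist": the turn, a rotation vector about the tool's x, y, z each as a share of 90 degrees, from -1 to 1, a list of three. In form: [{"xyz": [x, y, z], "twist": [wx, wy, wz]}, ...]. A call has 1 to 10 rows; each row is the pose to reach, as a shift and turn from the pose commanded when the call began, along the tool's axes at that moment; what a row does not reach only later rows make up. A row lasts 1/12 s, in which the tool goes at most 41.7 mm and 7.16 degrees, less where a joint would pass 70% of its speed; a pose out of reach is approached as far as the arm can. A call with a number of a shift or a turn outside -1 to 1 is refused whole. A call with a gripper value outside its range is refused whole. "claw" is the opening, from -1 (shut) to 1 (fully open), set as the call begins (left out, the last holds). The fingers move at their own pace and stop on an object; "squeeze" is the grip in N (left out, the last holds). Time passes only in rows, so rows that repeat a pose let the fingers close. It gives the time, the measured TCP pose, the force, the opening and the grip force at its end, in the units of the state.
- bot.get_state(): the state, without advancing time (a new reading comes with each control period).
- bot.capture(name): name is "scene" or "top" or "wrist"; returns the picture (420x560x3 uint8, blue, green, red); there is no depth.
- bot.calibration(name): a dict with "intrinsics" (3x3 intrinsics, pixels), "rvec" (rotation vector, rad) and "tvec" (3), from world to camera coordinates, as OpenCV has them. Camera axes: x right, y down, z forward; pixel columns grow to the right and rows downward; lengths in m; the calibration is good to about 2 mm. A picture is of the moment at which its call begins: read the wrist's pose just before it. calibration takes no time and is no camera call; for the wrist camera it gives the pose at the moment of the call.
- bot.finish_job(): hands the job in; it is judged then, once.
The state is a dict: "time_s": time; "joint_positions": joint angles; "joint_velocities": joint speeds; "tau": joint torques, N m; "tool_pos": TCP position; "tool_rot": TCP orientation; "wrist_force": force on the tool from outside, world axes, zero at the start; "moment": the same for the moment, N m; "gripper_width": finger opening in m; "grasp_force": force on a finger pad.
Only numpy, scipy, OpenCV 4.12 (cv2) and the standard library are available. Lean on these libraries where they do the work, as an engineer would, in place of code of your own. Each camera call takes 0.05 s, during which the arm holds its last target. There are 200 camera calls.

## Working session

There is one attempt and no reset: what is moved stays moved. The work goes in short steps, Python scripts to look and compute and a tool call to move; the robot and the scene stay as the last step left them, time stands still between calls to the robot, and variables do not carry over. Pictures are saved under pics/ and viewed, at most 14 in all, crops included, and the job is handed in when it is done.

Besides the shell and the picture viewer there is one more tool, called after ">>>" in YAML: its name, and indented under it one key for each argument. arm_command: Moves the arm, as the interface text tells. Its arguments: {"type":"object","properties":{"plan":{"type":"array","items":{"type":"object","properties":{"xyz":{"type":"array","items":{"type":"number","minimum":-1,"maximum":1}},"twist":{"type":"array","items":{"type":"number","minimum":-1,"maximum":1}}}}},"claw":{"type":"number"},"squeeze":{"type":"number"}},"required":["plan"]}

```bash
ls; mkdir -p pics; python3 - <<'E'
from rig import bot
import cv2,numpy as np
s=bot.get_state();print(s['time_s'],s['tool_pos'],s['tool_rot'],s['gripper_width'])
for n in("scene","top"):
    cv2.imwrite(f'pics/{n}0.png',bot.capture(n))
    c=bot.calibration(n);R=cv2.Rodrigues(np.array(c['rvec']))[0];print(n,c['intrinsics'],(-R.T@np.array(c['tvec']).ravel()),R)
E
```

```text
pics
0.0 [ 0.18736283 -0.51683835  0.23058767] [-3.14023800e+00  3.94530131e-05  3.47805996e-01] 0.08543718437043825
scene [[468.38034282   0.         278.6591095 ]
 [  0.         468.38034282 209.74485982]
 [  0.           0.           1.        ]] [1.45231532 0.10935844 1.14579046] [[-0.19791245  0.98019708 -0.00665983]
 [ 0.7286264   0.14256598 -0.66990933]
 [-0.6556937  -0.13743592 -0.74241305]]
top [[535.92939798   0.         279.77160087]
 [  0.         535.92939798 207.23808138]
 [  0.           0.           1.        ]] [ 0.26124073 -0.08136529  1.84344307] [[ 0.02010596 -0.99979645  0.00167779]
 [-0.98960464 -0.02013997 -0.14239746]
 [ 0.14240227  0.00120269 -0.98980814]]
```

View pics/top0.png

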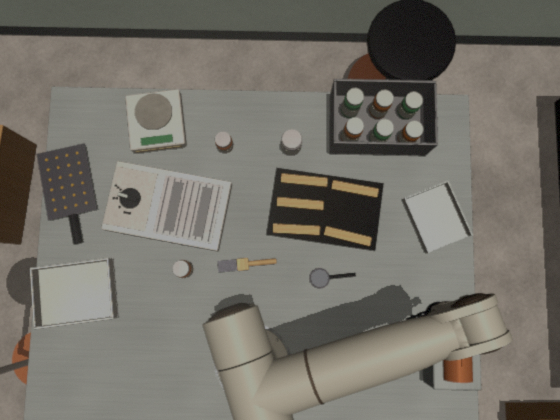

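View pics/scene0.png

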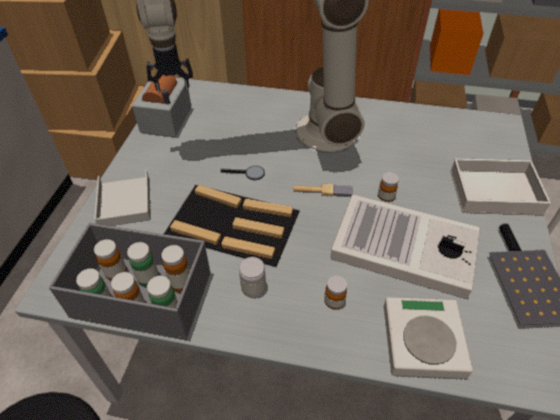

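The top view shows five slats on the black mat, at about (304,180), (355,188), (300,204), (296,229) and (347,236). The air table is near (167,206) with its dial at (130,198). Five slats make three layers.

```bash
cat > h.py <<'E'
from rig import bot
import cv2,numpy as np
def cam(n):
    c=bot.calibration(n);R=cv2.Rodrigues(np.array(c['rvec'],float))[0]
    return np.array(c['intrinsics']),R,np.array(c['tvec'],float).ravel()
def ray(c,uv,z):
    K,R,t=c;uv=np.atleast_2d(np.array(uv,float));o=-R.T@t
    d=(R.T@np.linalg.inv(K)@np.c_[uv,np.ones(len(uv))].T).T
    return o+d*((z-o[2])/d[:,2])[:,None]
def proj(c,p):
    K,R,t=c;q=K@(R@np.array(p,float)+t);return q[:2]/q[2]
def look(n):
    c=cam(n);return c,bot.capture(n)
def wood(im):
    h=cv2.cvtColor(im,cv2.COLOR_BGR2HSV);return cv2.inRange(h,(8,80,90),(28,255,255))
def rects(c,mask,z,lo,hi=1e9):
    out=[]
    for k in cv2.findContours(mask,cv2.RETR_EXTERNAL,cv2.CHAIN_APPROX_NONE)[0]:
        if not lo<cv2.contourArea(k)<hi: continue
        p=ray(c,k.reshape(-1,2),z)[:,:2]
        (x,y),(w,l),a=cv2.minAreaRect((p*1000).astype(np.float32))
        if w>l: w,l,a=l,w,a-90
        # long axis direction: a is angle of w side
        out.append((x,y,l,w,(a+90+90)%180-90,k.reshape(-1,2).mean(0).round(1)))
    return out
def show(r): print(*[('xy %.1f %.1f  L%.0f W%.0f yaw %.1f'%t[:5],t[5]) for t in r],sep='\n')
E
python3 - <<'E'
from h import *
c,im=look('top')
show(rects(c,wood(im),.024,100,900))
K=cam('scene');i2=cv2.imread('pics/scene0.png')
print('scene');show(rects(K,wood(i2),.024,100,1200))
crop=cv2.resize(im[150:260,90:245],None,fx=5,fy=5,interpolation=cv2.INTER_CUBIC);cv2.imwrite('pics/c1.png',crop)
E
```

```text
('xy -48.0 760.0  L57 W43 yaw 5.0', array([ 22. , 373.4]))
('xy -3.2 -681.0  L82 W82 yaw 88.6', array([459.8, 370. ]))
('xy 27.5 774.1  L68 W56 yaw 16.9', array([ 18.3, 353.1]))
('xy 334.4 -3.6  L128 W39 yaw -81.8', array([254.2, 262.5]))
('xy 430.5 -311.8  L161 W32 yaw 77.0', array([347.3, 235.5]))
('xy 450.2 -135.8  L158 W32 yaw 88.1', array([295.8, 228.7]))
('xy 539.5 -148.1  L161 W32 yaw 85.9', array([299.6, 202.9]))
('xy 594.9 -336.1  L161 W32 yaw 80.2', array([354.8, 188.1]))
('xy 621.6 -160.5  L161 W32 yaw 85.4', array([304. , 179.5]))
scene
('xy 625.6 -162.1  L164 W44 yaw 85.8', array([248. , 246.5]))
('xy 598.6 -337.7  L166 W42 yaw 80.1', array([195. , 231.1]))
('xy 543.6 -149.7  L164 W45 yaw 85.8', array([257.7, 226.7]))
('xy 457.0 -138.1  L164 W45 yaw 86.2', array([267.5, 207. ]))
('xy 434.9 -313.3  L166 W44 yaw 77.0', array([217.5, 195.2]))
('xy 340.5 -2.4  L133 W50 yaw -88.9', array([314.3, 188.8]))
('xy -214.2 848.8  L355 W64 yaw -12.4', array([552.1, 119.7]))
('xy -302.2 429.2  L201 W168 yaw 89.7', array([440. ,  94.7]))
('xy -139.5 -731.6  L184 W102 yaw -1.3', array([161. ,  86.1]))
```

View pics/c1.png

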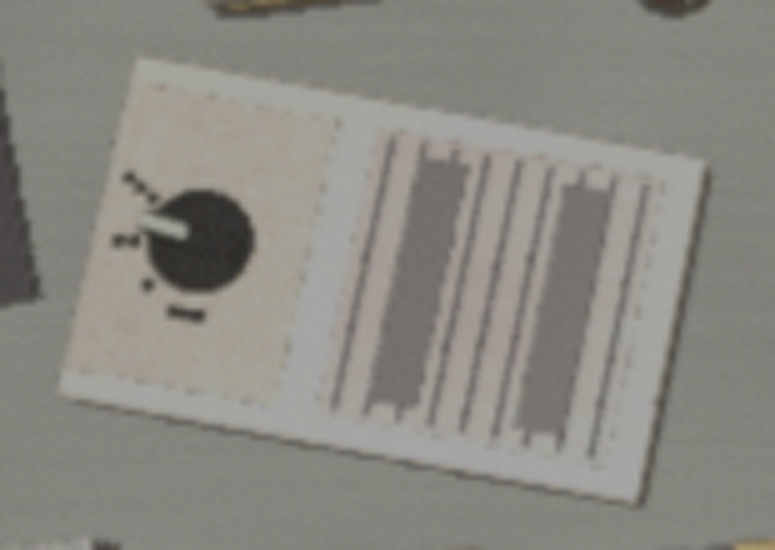

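The crop shows the table's top-face corners at about (138,58), (708,162) and (60,395). The beds are at about (420,280) and (565,305), and the disc is at (200,240) with its pointer to the upper left, near the two- and three-dot rows.

```bash
python3 - <<'E'
from h import *
im=cv2.imread('pics/top0.png');c=cam('top')
f=lambda p,z:ray(c,np.array(p,float)/5+[90-.4,150-.4],z)[:,:2]*1000
C=f([(138,58),(708,162),(640,497),(60,392)],.05);print(C.round(1))
for i in range(4): print(np.linalg.norm(C[i]-C[(i+1)%4]).round(1))
# beds by mask (dark grey inside table)
hsv=cv2.cvtColor(im,cv2.COLOR_BGR2GRAY)
m=np.zeros_like(hsv);cv2.fillPoly(m,[np.array([(164,178),(227,184),(214,246),(157,231)])],255)
m&=cv2.inRange(hsv,0,135)
m=cv2.morphologyEx(m,cv2.MORPH_OPEN,np.ones((3,3),np.uint8))
r=rects(c,m,.05,150);show(r)
b=sorted(r,key=lambda t:-t[1])
g=(np.array(b[0][:2])+b[1][:2])/2
d=np.array(b[0][:2])-b[1][:2];print('sep',np.linalg.norm(d))
yaw=np.arctan2(-d[0],d[1]);print('grille',g,'yaw',np.degrees(yaw),'from box',C.mean(0))
X=np.array([np.cos(yaw),np.sin(yaw)]);Y=np.array([-X[1],X[0]])
dc=g+200*Y;print('dial',dc)
for n,p,z in[('off',(186,314),.05),('1',(148,285),.05),('2',(125,240),.05),('3',(140,188),.05),('ptip',(146,217),.09),('pin',(187,234),.09)]:
    q=f(p,z)[0]-dc; a=np.arctan2(q@Y,-q@X);print(n,np.round([q@X,q@Y,a],2))
E
```

```text
[[667.  480.1]
 [602.7  87.8]
 [374.  125.8]
 [436.6 518. ]]
397.5
231.8
397.2
233.5
('xy 499.2 182.3  L171 W36 yaw -9.4', array([202.3, 211.3]))
('xy 516.0 281.4  L171 W36 yaw -9.3', array([172.8, 206.5]))
sep 100.53804961779676
grille [507.61572266 231.86660767] yaw -9.628503655921172 from box [520.08507529 302.92234596]
dial [541.06757105 429.04919777]
off [-5.046e+01 -9.400e-01 -2.000e-02]
1 [-35.99  28.77   0.67]
2 [-8.89 51.13  1.4 ]
3 [27.88 49.36  2.09]
ptip [ 4.72 27.6   1.74]
pin [-1.32 -1.69 -0.91]
```

```bash
cat >> h.py <<'E'
from scipy.spatial.transform import Rotation as Ro
def plan(*way, start=None):
    """waypoints (x,y,z mm, yaw deg), tool down; prints shares from start pose and rows needed"""
    s=bot.get_state()
    if start is None: p=np.array(s['tool_pos'])*1000;R=Ro.from_euler('xyz',s['tool_rot'])
    else: p=np.array(start[:3],float);R=Ro.from_euler('xyz',[180,0,start[3]],degrees=True)
    pp,pr=p,R
    for w in way:
        q=np.array(w[:3],float);T=Ro.from_euler('xyz',[180,0,w[3]],degrees=True)
        d=R.inv().apply(q-p)/250;tw=np.degrees((R.inv()*T).as_rotvec())/90
        n=max(np.linalg.norm(q-pp)/41.7,np.degrees((pr.inv()*T).magnitude())/7.16)
        print(w,'xyz',d.round(3).tolist(),'twist',tw.round(3).tolist(),'rows %.1f'%n);pp,pr=q,T
E
python3 - <<'E'
from h import *
s=bot.get_state();print(s['joint_positions'],s['time_s'])
plan((330,-290,260,60)); plan((440,-60,260,90),start=(330,-290,260,60));plan((500,160,260,90),(500,250,260,90),start=(440,-60,260,90));plan((540,340,260,90),start=(500,160,260,90))
E
```

```text
[-1.22298770e+00  8.73345443e-02  1.75309501e-01  1.65977510e+00
 -2.60092379e-05  1.57080264e+00] 0.15
(330, -290, 260, 60) xyz [0.846, -0.659, -0.116] twist [-0.001, -0.0, -0.445] rows 6.5
(440, -60, 260, 90) xyz [1.017, -0.079, -0.0] twist [-0.0, 0.0, -0.333] rows 6.1
(500, 160, 260, 90) xyz [0.88, 0.24, 0.0] twist [0.0, 0.0, 0.0] rows 5.5
(500, 250, 260, 90) xyz [1.24, 0.24, 0.0] twist [0.0, 0.0, 0.0] rows 2.2
(540, 340, 260, 90) xyz [0.72, 0.16, 0.0] twist [0.0, 0.0, 0.0] rows 4.4
```

>>> arm_command:
  plan:
    - {"xyz": [0.846,-0.659,-0.116],"twist": [0,0,-0.445]}
    - {"xyz": [0.846,-0.659,-0.116],"twist": [0,0,-0.445]}
    - {"xyz": [0.846,-0.659,-0.116],"twist": [0,0,-0.445]}
    - {"xyz": [0.846,-0.659,-0.116],"twist": [0,0,-0.445]}
    - {"xyz": [0.846,-0.659,-0.116],"twist": [0,0,-0.445]}
    - {"xyz": [0.846,-0.659,-0.116],"twist": [0,0,-0.445]}
    - {"xyz": [0.846,-0.659,-0.116],"twist": [0,0,-0.445]}
    - {"xyz": [0.846,-0.659,-0.116],"twist": [0,0,-0.445]}

```text
time_s: 0.82
tool_pos: [0.3317, -0.2873, 0.261]
tool_rot: [3.14, -0.001, 1.051]
wrist_force: [-0.3, 0.6, -0.0]
gripper_width: 0.0854
grasp_force: 0.0
```

>>> arm_command:
  plan:
    - {"xyz": [1,-0.079,0],"twist": [0,0,-0.333]}
    - {"xyz": [1,-0.079,0],"twist": [0,0,-0.333]}
    - {"xyz": [1,-0.079,0],"twist": [0,0,-0.333]}
    - {"xyz": [1,-0.079,0],"twist": [0,0,-0.333]}
    - {"xyz": [1,-0.079,0],"twist": [0,0,-0.333]}
    - {"xyz": [1,-0.079,0],"twist": [0,0,-0.333]}
    - {"xyz": [1,-0.079,0],"twist": [0,0,-0.333]}
    - {"xyz": [1,-0.079,0],"twist": [0,0,-0.333]}

```text
time_s: 1.48
tool_pos: [0.4386, -0.0623, 0.2597]
tool_rot: [-3.14, 0.0, 1.574]
wrist_force: [-0.8, -0.7, -0.4]
gripper_width: 0.085
grasp_force: 0.0
```

>>> arm_command:
  plan:
    - {"xyz": [0.88,0.24,0]}
    - {"xyz": [0.88,0.24,0]}
    - {"xyz": [0.88,0.24,0]}
    - {"xyz": [0.88,0.24,0]}
    - {"xyz": [0.88,0.24,0]}
    - {"xyz": [0.88,0.24,0]}
    - {"xyz": [0.88,0.24,0]}
    - {"xyz": [0.88,0.24,0]}

```text
invalid input
```

```bash
python3 - <<'E'
from h import *
s=bot.get_state();print(s['time_s'],s['tool_pos'],s['tool_rot'])
c,im=look('wrist');cv2.imwrite('pics/w1.png',im)
print(c[0],-c[1].T@c[2],c[1])
print(proj(c,(.5076,.2319,.05)),proj(c,(.541,.429,.05)))
E
```

```text
1.4833 [ 0.43858998 -0.0623313   0.25970997] [-3.14045017e+00  2.15932404e-06  1.57381397e+00]
[[332.96374238   0.         279.66709833]
 [  0.         332.96374238 216.18428   ]
 [  0.           0.           1.        ]] [0.43967036 0.0054768  0.40228092] [[ 9.99998034e-01  1.63523413e-03 -1.12147026e-03]
 [ 1.87695568e-03 -9.63003769e-01  2.69481386e-01]
 [-6.39314928e-04 -2.69482961e-01 -9.63004945e-01]]
[ 361.88818392 -158.26939883] [ 431.19338656 -527.40966407]
```

View pics/w1.png

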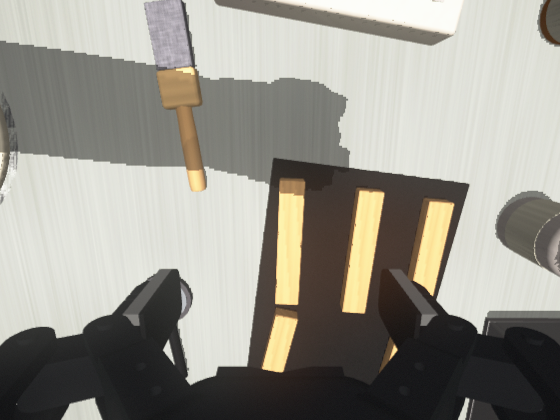

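The wrist view shows the mat with slats and the table's edge at the top; the camera looks ahead along tool +x. The third call was refused because it had no twist, so I'll resend it.

>>> arm_command:
  plan:
    - {"xyz": [0.88,0.24,0],"twist": [0,0,0]}
    - {"xyz": [0.88,0.24,0],"twist": [0,0,0]}
    - {"xyz": [0.88,0.24,0],"twist": [0,0,0]}
    - {"xyz": [0.88,0.24,0],"twist": [0,0,0]}
    - {"xyz": [0.88,0.24,0],"twist": [0,0,0]}
    - {"xyz": [0.88,0.24,0],"twist": [0,0,0]}
    - {"xyz": [0.88,0.24,0],"twist": [0,0,0]}

```text
time_s: 2.12
tool_pos: [0.4993, 0.1574, 0.2593]
tool_rot: [-3.14, -0.0, 1.57]
wrist_force: [-0.1, -0.2, 1.2]
gripper_width: 0.0855
grasp_force: 0.0
```

>>> arm_command:
  plan:
    - {"xyz": [0.64,0.16,0],"twist": [0,0,0]}
    - {"xyz": [0.64,0.16,0],"twist": [0,0,0]}
    - {"xyz": [0.64,0.16,0],"twist": [0,0,0]}
    - {"xyz": [0.64,0.16,0],"twist": [0,0,0]}
    - {"xyz": [0.64,0.16,0],"twist": [0,0,0]}
    - {"xyz": [0.64,0.16,0],"twist": [0,0,0]}
    - {"xyz": [0.64,0.16,0],"twist": [0,0,0]}
    - {"xyz": [0.64,0.16,0],"twist": [0,0,0]}

```text
time_s: 2.78
tool_pos: [0.539, 0.3138, 0.261]
tool_rot: [3.141, -0.0, 1.567]
wrist_force: [0.1, -0.1, -0.2]
gripper_width: 0.0858
grasp_force: 0.0
```

```bash
python3 - <<'E'
from h import *
s=bot.get_state();print(s['time_s'],s['tool_pos'],s['tool_rot'])
c,im=look('wrist');cv2.imwrite('pics/w2.png',im)
np.savez('w2.npz',K=c[0],R=c[1],t=c[2])
print(proj(c,(.5076,.2319,.05)),proj(c,(.541,.429,.05)))
E
```

```text
2.7833 [0.53899836 0.31382462 0.26099468] [ 3.14097611e+00 -2.30349401e-05  1.56732473e+00]
[251.54159171 259.07901948] [279.93990954  73.04457256]
```

View pics/w2.png

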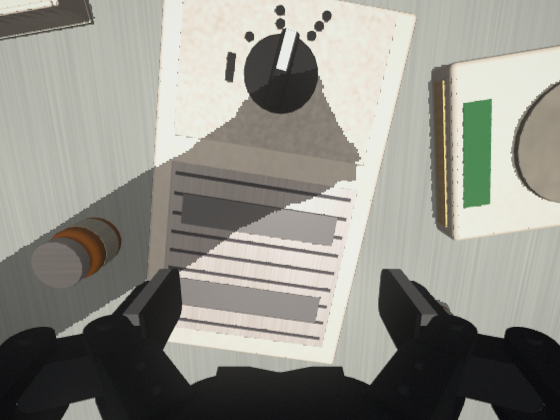

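The wrist view shows the white pointer line from (282,70) to (292,30), between the two-dot row at (280,16) and the three-dot row at (319,27). The off bar is at (231,67) and the beds are around (258,218) and (250,300).

```bash
python3 - <<'E'
from h import *
d=np.load('w2.npz');c=(d['K'],d['R'],d['t'])
yaw=np.radians(-9.4);X=np.array([np.cos(yaw),np.sin(yaw)]);Y=np.array([-X[1],X[0]])
g=np.array([507.6,231.9]);dc=g+200*Y;print('dc',dc)
f=lambda p,z:(ray(c,p,z)[:,:2]*1000)
for n,p,z in[('off',(231,67),.05),('1',(250,37),.05),('2',(280,16.5),.05),('3',(319,26.3),.05),('tip',(292,30),.09),('in',(282,70),.09)]:
    q=f(p,z)[0]-dc;print(n,np.round([q@X,q@Y,np.hypot(*q),np.arctan2(q@Y,-q@X)],2))
q=np.diff(f([(282,70),(292,30)],.09),axis=0)[0];print('pointer ang',np.arctan2(q@Y,-q@X))
B=f([(186,196),(337,218.5),(333,245),(181,222)],.05);print((B-g)@X,(B-g)@Y)
im=cv2.imread('pics/w2.png');m=cv2.inRange(cv2.cvtColor(im,cv2.COLOR_BGR2GRAY),0,75);m[130:]=0;m[:, :150]=0;m[:,380:]=0
for k in cv2.findContours(m,0,2)[0]:
    a=cv2.contourArea(k)
    if a>15:
        uv=k.reshape(-1,2).mean(0);q=f(uv,.05)[0]-dc;print(a,uv.round(1),np.round([q@X,q@Y,np.hypot(*q),np.arctan2(q@Y,-q@X)],2))
E
```

```text
dc [540.26519245 429.21443232]
off [-47.46  -2.28  47.51  -0.05]
1 [-32.65  26.97  42.35   0.69]
2 [-7.04 48.78 49.29  1.43]
3 [30.9  46.49 55.82  2.16]
tip [ 6.27 29.54 30.2   1.78]
in [ 2.93 -2.68  3.97 -2.4 ]
pointer ang 1.673845198258571
[-80.18152904  86.66779843  88.57127507 -83.18816188] [61.75932534 62.81146843 31.55572575 31.48693078]
155.0 [230.3  64.3] [-48.42   0.07  48.42   0.  ]
46.5 [249.2  36. ] [-33.5   27.71  43.47   0.69]
45.5 [311.9  34.5] [25.55 38.54 46.24  2.16]
4005.5 [282.5  68.4] [2.55 4.48 5.16 2.09]
48.5 [318.9  24.9] [30.61 47.66 56.65  2.14]
47.5 [280.4  22.9] [-5.84 43.53 43.92  1.44]
51.0 [326.   14.8] [35.57 57.08 67.25  2.13]
52.0 [280.  10.] [-7.9  54.15 54.72  1.43]
```

```bash
python3 - <<'E'
from h import *
plan((541.2,427.9,180,74),(541.2,427.9,63,74))
E
```

```text
(541.2, 427.9, 180, 74) xyz [0.456, 0.007, 0.325] twist [0.001, -0.0, 0.176] rows 3.4
(541.2, 427.9, 63, 74) xyz [0.455, 0.007, 0.793] twist [0.001, -0.0, 0.176] rows 2.8
```

>>> arm_command:
  plan:
    - {"xyz": [0.456,0.007,0.325],"twist": [0,0,0.176]}
    - {"xyz": [0.456,0.007,0.325],"twist": [0,0,0.176]}
    - {"xyz": [0.456,0.007,0.325],"twist": [0,0,0.176]}
    - {"xyz": [0.456,0.007,0.325],"twist": [0,0,0.176]}
    - {"xyz": [0.456,0.007,0.325],"twist": [0,0,0.176]}
    - {"xyz": [0.456,0.007,0.5],"twist": [0,0,0.176]}
    - {"xyz": [0.456,0.007,0.65],"twist": [0,0,0.176]}
    - {"xyz": [0.456,0.007,0.793],"twist": [0,0,0.176]}
    - {"xyz": [0.456,0.007,0.793],"twist": [0,0,0.176]}
  claw: 0

```text
time_s: 3.58
tool_pos: [0.5408, 0.4282, 0.0611]
tool_rot: [3.141, -0.0, 1.293]
wrist_force: [-1.1, -0.2, 0.8]
gripper_width: 0.0428
grasp_force: 0.0
```

>>> arm_command:
  plan:
    - {"xyz": [0,0,0],"twist": [0,0,0]}
    - {"xyz": [0,0,0],"twist": [0,0,0]}
    - {"xyz": [0,0,0],"twist": [0,0,0]}
    - {"xyz": [0,0,0],"twist": [0,0,0]}
    - {"xyz": [0,0,0],"twist": [0,0,0]}
    - {"xyz": [0,0,0],"twist": [0,0,0]}
  claw: -1
  squeeze: 40

```text
time_s: 4.08
tool_pos: [0.5409, 0.429, 0.0643]
tool_rot: [3.14, -0.0, 1.293]
wrist_force: [-2.6, -5.8, 8.5]
gripper_width: 0.0154
grasp_force: 41.8
```

```bash
python3 - <<'E'
from h import *
s=bot.get_state();print({k:np.round(v,4) for k,v in s.items()})
E
```

```text
{'time_s': np.float64(4.0833), 'joint_positions': array([ 6.7100e-01,  4.2250e-01,  2.5760e-01,  1.4047e+00, -1.1000e-03,
        2.5199e+00]), 'joint_velocities': array([ 0.0015,  0.0016, -0.    , -0.0011,  0.0014,  0.0005]), 'tau': array([ 1.59170e+00, -6.79798e+01,  4.52190e+01, -2.17830e+00,
        7.14400e-01,  7.40000e-03]), 'tool_pos': array([0.5409, 0.429 , 0.0643]), 'tool_rot': array([ 3.1401e+00, -3.0000e-04,  1.2927e+00]), 'wrist_force': array([-2.6216, -5.7626,  8.5161]), 'moment': array([-1.1041,  0.4861, -0.0203]), 'grasp_force': np.float64(41.821), 'gripper_width': np.float64(0.0154)}
```

>>> arm_command:
  plan:
    - {"xyz": [0,0,-0.006],"twist": [0,0,-0.8]}
    - {"xyz": [0,0,-0.006],"twist": [0,0,-0.8]}
    - {"xyz": [0,0,-0.006],"twist": [0,0,-0.8]}
    - {"xyz": [0,0,-0.006],"twist": [0,0,-0.8]}
    - {"xyz": [0,0,-0.006],"twist": [0,0,-0.8]}
    - {"xyz": [0,0,-0.006],"twist": [0,0,-0.8]}
    - {"xyz": [0,0,-0.006],"twist": [0,0,-0.8]}
    - {"xyz": [0,0,-0.006],"twist": [0,0,-0.8]}
    - {"xyz": [0,0,-0.006],"twist": [0,0,-0.8]}
    - {"xyz": [0,0,-0.006],"twist": [0,0,-0.8]}

```text
time_s: 4.92
tool_pos: [0.5389, 0.4284, 0.0643]
tool_rot: [-3.138, -0.001, 2.549]
wrist_force: [-11.3, -7.9, 5.4]
gripper_width: 0.0153
grasp_force: 41.8
```

>>> arm_command:
  plan:
    - {"xyz": [0,0,0],"twist": [0,0,-0.29]}
    - {"xyz": [0,0,0],"twist": [0,0,-0.29]}
    - {"xyz": [0,0,0],"twist": [0,0,-0.29]}
    - {"xyz": [0,0,0],"twist": [0,0,-0.29]}
    - {"xyz": [0,0,0],"twist": [0,0,-0.29]}
    - {"xyz": [0,0,0],"twist": [0,0,-0.29]}

```text
time_s: 5.42
tool_pos: [0.5386, 0.4276, 0.0643]
tool_rot: [-3.138, -0.004, 2.998]
wrist_force: [-12.8, -10.6, 6.4]
gripper_width: 0.0151
grasp_force: 44.5
```

```bash
python3 - <<'E'
from h import *
s=bot.get_state();print(s['moment'],s['tool_rot'],s['joint_positions'])
E
```

```text
[-2.06356754  2.48740397 -0.69267655] [-3.1375134  -0.00355118  2.99794912] [ 6.71158400e-01  4.22643338e-01  2.57676523e-01  1.41123368e+00
 -2.14640434e-04  8.14795274e-01]
```

>>> arm_command:
  plan:
    - {"xyz": [0,0,0],"twist": [0,0,0]}
    - {"xyz": [0,0,0],"twist": [0,0,0]}
    - {"xyz": [0,0,0],"twist": [0,0,0]}
    - {"xyz": [0,0,-0.15],"twist": [0,0,0]}
    - {"xyz": [0,0,-0.3],"twist": [0,0,0]}
    - {"xyz": [0,0,-0.45],"twist": [0,0,0]}
    - {"xyz": [0,0,-0.6],"twist": [0,0,0]}
    - {"xyz": [0.3,0,-0.8],"twist": [0,0,0]}
    - {"xyz": [0.4,0,-0.8],"twist": [0,0,0]}
    - {"xyz": [0.4,0,-0.8],"twist": [0,0,0]}
  claw: 0.3

```text
time_s: 6.25
tool_pos: [0.4401, 0.4448, 0.2664]
tool_rot: [3.139, 0.002, 2.999]
wrist_force: [-0.2, 0.9, 0.8]
gripper_width: 0.0554
grasp_force: 0.0
```

```bash
python3 - <<'E'
from h import *
s=bot.get_state();print(s['time_s'],s['tool_pos'],s['tool_rot'],s['wrist_force'])
c,im=look('top');crop=cv2.resize(im[150:260,90:400],None,fx=2.5,fy=2.5,interpolation=cv2.INTER_CUBIC);cv2.imwrite('pics/c2.png',crop)
show([r for r in rects(c,wood(im),.024,100,900) if abs(r[2]-160)<15])
c,im=look('wrist');cv2.imwrite('pics/w3.png',im);print(proj(c,(.540,.428,.05)))
E
```

```text
6.25 [0.44006242 0.44481186 0.26637059] [3.13863019e+00 1.67741969e-03 2.99871849e+00] [-0.18672408  0.94786935  0.84275357]
('xy 430.5 -311.8  L161 W32 yaw 77.0', array([347.3, 235.6]))
('xy 450.2 -135.8  L158 W32 yaw 88.1', array([295.8, 228.7]))
('xy 539.5 -148.1  L161 W32 yaw 85.9', array([299.6, 202.9]))
('xy 594.8 -336.4  L162 W32 yaw 80.3', array([354.8, 188.1]))
('xy 621.6 -160.5  L161 W32 yaw 85.4', array([304. , 179.5]))
[276.36288755 273.06891562]
```

View pics/w3.png

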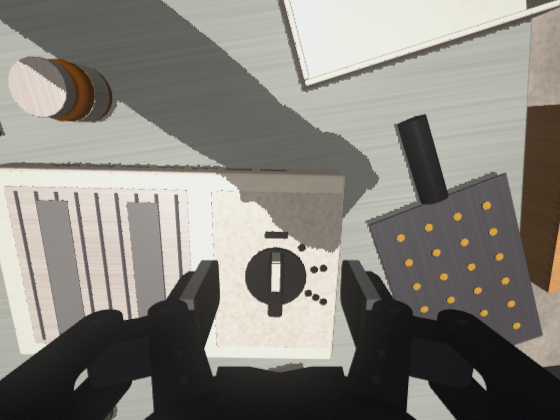

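The wrist view shows the pointer at (277,260) facing the short bar at (277,234), so the fan is off. The slats haven't moved, so next I'll go for slat A at (450,-136).

```bash
python3 - <<'E'
from h import *
plan((440,200,200,130))
a=(440,200,200,130)
plan((450,-40,160,87),start=a);a=(450,-40,160,87)
plan((450,-136,100,87),(450,-136,6,87),start=a)
E
```

```text
(440, 200, 200, 130) xyz [-0.141, -0.973, 0.267] twist [0.004, 0.001, 0.467] rows 6.1
(450, -40, 160, 87) xyz [-0.761, -0.586, 0.16] twist [0.0, -0.0, 0.478] rows 6.0
(450, -136, 100, 87) xyz [-0.383, 0.02, 0.24] twist [0.0, 0.0, 0.0] rows 2.7
(450, -136, 6, 87) xyz [-0.383, 0.02, 0.616] twist [0.0, 0.0, 0.0] rows 2.3
```

>>> arm_command:
  plan:
    - {"xyz": [-0.141,-0.973,0.267],"twist": [0,0,0.467]}
    - {"xyz": [-0.141,-0.973,0.267],"twist": [0,0,0.467]}
    - {"xyz": [-0.141,-0.973,0.267],"twist": [0,0,0.467]}
    - {"xyz": [-0.141,-0.973,0.267],"twist": [0,0,0.467]}
    - {"xyz": [-0.141,-0.973,0.267],"twist": [0,0,0.467]}
    - {"xyz": [-0.141,-0.973,0.267],"twist": [0,0,0.467]}
    - {"xyz": [-0.141,-0.973,0.267],"twist": [0,0,0.467]}

```text
time_s: 6.93
tool_pos: [0.4412, 0.1934, 0.1952]
tool_rot: [-3.139, 0.001, 2.255]
wrist_force: [-0.4, -0.1, 0.2]
gripper_width: 0.0555
grasp_force: 0.0
```

>>> arm_command:
  plan:
    - {"xyz": [-0.761,-0.586,0],"twist": [0,0,0.478]}
    - {"xyz": [-0.761,-0.586,0],"twist": [0,0,0.478]}
    - {"xyz": [-0.761,-0.586,0],"twist": [0,0,0.478]}
    - {"xyz": [-0.761,-0.586,0],"twist": [0,0,0.478]}
    - {"xyz": [-0.761,-0.586,0],"twist": [0,0,0.478]}
    - {"xyz": [-0.761,-0.586,0],"twist": [0,0,0.478]}
    - {"xyz": [-0.761,-0.586,0],"twist": [0,0,0.478]}
    - {"xyz": [-0.761,-0.586,0],"twist": [0,0,0.478]}
    - {"xyz": [-0.761,-0.586,0],"twist": [0,0,0.478]}

```text
time_s: 7.68
tool_pos: [0.4511, -0.0414, 0.1968]
tool_rot: [3.142, -0.0, 1.515]
wrist_force: [-0.7, 0.6, 0.3]
gripper_width: 0.056
grasp_force: 0.0
```

```bash
python3 - <<'E'
from h import *
s=bot.get_state();print(s['time_s'],s['tool_pos'],s['tool_rot'])
c,im=look('wrist');cv2.imwrite('pics/w4.png',im)
h=cv2.cvtColor(im,cv2.COLOR_BGR2HSV);print(h[200,290],h[cv2.boundingRect(wood(im))[1]+5:].mean())
m=cv2.inRange(h,(8,60,200),(30,255,255))
show(rects(c,m,.024,500))
plan((450,-136,100,87),(450,-136,6,87))
E
```

```text
7.6833 [ 0.45111215 -0.0414015   0.19676115] [ 3.14153871e+00 -2.45432166e-04  1.51549482e+00]
[ 9 67 53] 67.84437709334499
('xy 602.2 -291.7  L57 W29 yaw 80.0', array([420. , 399.1]))
('xy 623.6 -134.7  L104 W29 yaw 85.3', array([450. , 271.4]))
('xy 542.8 -103.9  L68 W29 yaw 85.8', array([374.6, 246.2]))
('xy 450.5 -136.9  L158 W29 yaw 88.0', array([283.2, 280.9]))
('xy 343.0 -52.3  L35 W17 yaw -84.2', array([169. , 211.9]))
(450, -136, 100, 87) xyz [-0.38, 0.016, 0.387] twist [-0.0, -0.0, -0.001] rows 3.3
(450, -136, 6, 87) xyz [-0.381, 0.016, 0.763] twist [-0.0, -0.0, -0.001] rows 2.3
```

View pics/w4.png

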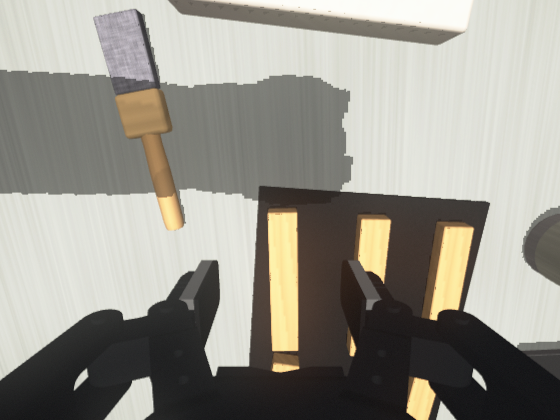

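The wrist view shows slat A whole at (283,281) and measures it at (450.5,-136.9) with yaw 88, matching the top view. Picking it now.

>>> arm_command:
  plan:
    - {"xyz": [-0.38,0.014,0.387],"twist": [0,0,-0.013]}
    - {"xyz": [-0.38,0.014,0.387],"twist": [0,0,-0.013]}
    - {"xyz": [-0.38,0.014,0.387],"twist": [0,0,-0.013]}
    - {"xyz": [-0.38,0.014,0.387],"twist": [0,0,-0.013]}
    - {"xyz": [-0.38,0.014,0.387],"twist": [0,0,-0.013]}
    - {"xyz": [-0.38,0.014,0.55],"twist": [0,0,-0.013]}
    - {"xyz": [-0.38,0.014,0.68],"twist": [0,0,-0.013]}
    - {"xyz": [-0.38,0.014,0.763],"twist": [0,0,-0.013]}
    - {"xyz": [-0.38,0.014,0.763],"twist": [0,0,-0.013]}
    - {"xyz": [-0.38,0.014,0.763],"twist": [0,0,-0.013]}

```text
time_s: 8.57
tool_pos: [0.4495, -0.1351, 0.007]
tool_rot: [-3.141, -0.0, 1.537]
wrist_force: [-0.1, -0.4, 1.0]
gripper_width: 0.0554
grasp_force: 0.0
```

>>> arm_command:
  plan:
    - {"xyz": [0,0,0],"twist": [0,0,0]}
    - {"xyz": [0,0,0],"twist": [0,0,0]}
    - {"xyz": [0,0,0],"twist": [0,0,0]}
    - {"xyz": [0,0,0],"twist": [0,0,0]}
    - {"xyz": [0,0,-0.1],"twist": [0,0,0]}
    - {"xyz": [0,0,-0.25],"twist": [0,0,0]}
    - {"xyz": [0,0,-0.4],"twist": [0,0,0]}
    - {"xyz": [0,0,-0.55],"twist": [0,0,0]}
    - {"xyz": [0,0,-0.6],"twist": [0,0,0]}
  claw: -1
  squeeze: 60

```text
time_s: 9.32
tool_pos: [0.4509, -0.1369, 0.1632]
tool_rot: [3.133, 0.002, 1.535]
wrist_force: [1.6, -0.8, -0.2]
gripper_width: 0.0288
grasp_force: 59.6
```

```bash
python3 - <<'E'
from h import *
b=(515.5,280.6)
plan((450,50,155,118)); a=(450,50,155,118)
plan((515.5,280.6,110,170.6),start=a);a=(515.5,280.6,110,170.6)
plan((515.5,280.6,53,170.6),start=a)
E
```

```text
(450, 50, 155, 118) xyz [0.747, -0.031, 0.031] twist [0.005, 0.003, -0.334] rows 4.5
(515.5, 280.6, 110, 170.6) xyz [0.691, 0.664, 0.18] twist [0.0, 0.0, -0.584] rows 7.3
(515.5, 280.6, 53, 170.6) xyz [0.0, -0.0, 0.228] twist [0.0, 0.0, 0.0] rows 1.4
```

>>> arm_command:
  plan:
    - {"xyz": [0.747,-0.031,0.031],"twist": [0,0,-0.334]}
    - {"xyz": [0.747,-0.031,0.031],"twist": [0,0,-0.334]}
    - {"xyz": [0.747,-0.031,0.031],"twist": [0,0,-0.334]}
    - {"xyz": [0.747,-0.031,0.031],"twist": [0,0,-0.334]}
    - {"xyz": [0.747,-0.031,0.031],"twist": [0,0,-0.334]}
    - {"xyz": [0.747,-0.031,0.031],"twist": [0,0,-0.334]}

```text
time_s: 9.82
tool_pos: [0.4479, 0.054, 0.1491]
tool_rot: [3.14, -0.0, 2.066]
wrist_force: [0.0, 0.0, -1.2]
gripper_width: 0.0286
grasp_force: 59.5
```

>>> arm_command:
  plan:
    - {"xyz": [0.691,0.664,0.18],"twist": [0,0,-0.584]}
    - {"xyz": [0.691,0.664,0.18],"twist": [0,0,-0.584]}
    - {"xyz": [0.691,0.664,0.18],"twist": [0,0,-0.584]}
    - {"xyz": [0.691,0.664,0.18],"twist": [0,0,-0.584]}
    - {"xyz": [0.691,0.664,0.18],"twist": [0,0,-0.584]}
    - {"xyz": [0.691,0.664,0.18],"twist": [0,0,-0.584]}
    - {"xyz": [0.691,0.664,0.18],"twist": [0,0,-0.584]}
    - {"xyz": [0.691,0.664,0.18],"twist": [0,0,-0.584]}
    - {"xyz": [0.691,0.664,0.18],"twist": [0,0,-0.584]}
    - {"xyz": [0.691,0.664,0.18],"twist": [0,0,-0.584]}

```text
time_s: 10.65
tool_pos: [0.5138, 0.2808, 0.1038]
tool_rot: [3.141, 0.001, 2.974]
wrist_force: [-0.6, -0.9, -0.6]
gripper_width: 0.0287
grasp_force: 59.7
```

```bash
python3 - <<'E'
from h import *
s=bot.get_state();print(s['time_s'],s['tool_pos'],s['tool_rot'],s['gripper_width'],s['grasp_force'])
plan((515.5,280.6,53,170.6))
c,im=look('wrist');cv2.imwrite('pics/w5.png',im)
z=s['tool_pos'][2]+.018
m=cv2.inRange(cv2.cvtColor(im,cv2.COLOR_BGR2HSV),(8,60,130),(30,255,255));show(rects(c,m,z,500))
E
```

```text
10.65 [0.5137579  0.28077213 0.10381329] [3.14123934e+00 5.24019280e-04 2.97446950e+00] 0.028695786752475964 59.674546122550964
(515.5, 280.6, 53, 170.6) xyz [-0.007, 0.0, 0.203] twist [0.0, 0.0, -0.002] rows 1.2
('xy 495.0 283.2  L116 W27 yaw -9.7', array([283. , 218.7]))
```

View pics/w5.png

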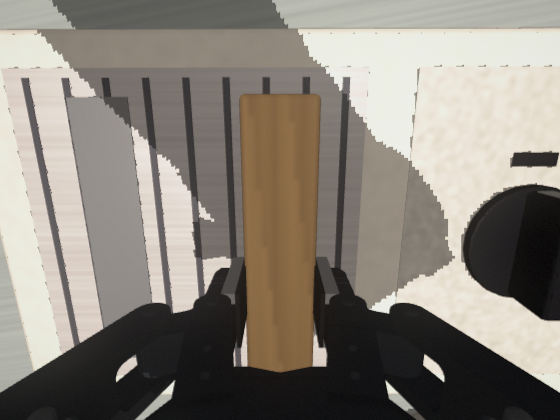

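The slat is held straight, with its near end at (280,95). Lowering it onto the left bed.

>>> arm_command:
  plan:
    - {"xyz": [-0.005,0,0.08],"twist": [0,0,0]}
    - {"xyz": [-0.005,0,0.15],"twist": [0,0,0]}
    - {"xyz": [-0.005,0,0.2],"twist": [0,0,0]}
    - {"xyz": [-0.005,0,0.203],"twist": [0,0,0]}
    - {"xyz": [-0.005,0,0.203],"twist": [0,0,0]}
    - {"xyz": [-0.005,0,0.203],"twist": [0,0,0]}

```text
time_s: 11.2
tool_pos: [0.5148, 0.2804, 0.0529]
tool_rot: [3.141, 0.0, 2.976]
wrist_force: [-0.1, 0.6, -0.3]
gripper_width: 0.0286
grasp_force: 65.4
```

>>> arm_command:
  plan:
    - {"xyz": [0,0,0],"twist": [0,0,0]}
    - {"xyz": [0,0,0],"twist": [0,0,0]}
    - {"xyz": [0,0,0],"twist": [0,0,0]}
    - {"xyz": [0,0,-0.1],"twist": [0,0,0]}
    - {"xyz": [0,0,-0.25],"twist": [0,0,0]}
    - {"xyz": [0,0,-0.4],"twist": [0,0,0]}
    - {"xyz": [0.1,0,-0.5],"twist": [0,0,0]}
    - {"xyz": [0.3,0,-0.5],"twist": [0,0,0]}
    - {"xyz": [0.3,0,-0.5],"twist": [0,0,0]}
  claw: 0.2

```text
time_s: 11.95
tool_pos: [0.4378, 0.2937, 0.1799]
tool_rot: [3.139, 0.001, 2.978]
wrist_force: [-0.8, -0.3, -0.5]
gripper_width: 0.0513
grasp_force: 0.0
```

```bash
cat >> h.py <<'E'
G=np.array([507.3,231.3]);YAW=-9.4;_y=np.radians(YAW);X=np.array([np.cos(_y),np.sin(_y)]);Y=np.array([-X[1],X[0]])
def tab(p): q=np.array(p[:2])-G;return np.round([q@X,q@Y],1)
def rep(zs=(.024,)):
    s=bot.get_state();print('t',s['time_s'],'tool',(s['tool_pos']*1000).round(1),np.degrees(s['tool_rot'][2]).round(1))
    for n in('top','wrist'):
        c,im=look(n)
        m=cv2.inRange(cv2.cvtColor(im,cv2.COLOR_BGR2HSV),(8,70,90) if n=='top' else (8,60,110),(30,255,255))
        for z in zs:
            for r in rects(c,m,z,100 if n=='top' else 800,900 if n=='top' else 1e9):
                if 15<r[3]<50 and r[2]>90: print(n,z,'xy %.1f %.1f L%.0f W%.0f yaw %.1f'%r[:5],'tab',tab(r))
    return im
E
python3 - <<'E'
from h import *
im=rep((.024,.07))
plan((535,60,170,120));a=(535,60,170,120)
plan((539.5,-50,170,87),start=a)
E
```

```text
t 11.95 tool [437.8 293.7 179.9] 170.6
top 0.024 xy 327.7 -4.4 L132 W40 yaw -88.8 tab [-138.7 -261.8]
top 0.024 xy 430.2 -311.7 L161 W32 yaw 77.4 tab [  12.6 -548.3]
top 0.024 xy 539.5 -148.1 L161 W32 yaw 85.9 tab [  93.7 -369. ]
top 0.024 xy 536.3 286.8 L133 W33 yaw -10.2 tab [19.5 59.5]
top 0.024 xy 594.9 -336.1 L161 W32 yaw 80.2 tab [ 179.1 -545.5]
top 0.024 xy 621.6 -160.5 L161 W32 yaw 85.4 tab [ 176.7 -367.9]
top 0.07 xy 326.1 -6.3 L129 W39 yaw -88.8 tab [-140. -264.]
top 0.07 xy 425.9 -305.9 L157 W32 yaw 77.4 tab [   7.5 -543.3]
top 0.07 xy 532.4 -146.4 L157 W31 yaw 85.9 tab [  86.5 -368.5]
top 0.07 xy 529.3 277.5 L130 W32 yaw -10.2 tab [14.2 49.2]
top 0.07 xy 586.5 -329.7 L157 W32 yaw 80.2 tab [ 169.7 -540.5]
top 0.07 xy 612.5 -158.5 L157 W31 yaw 85.4 tab [ 167.4 -367.4]
wrist 0.024 xy 537.4 276.3 L177 W36 yaw -9.5 tab [22.4 49.3]
wrist 0.07 xy 511.7 280.6 L150 W30 yaw -9.5 tab [-3.7 49.3]
(535, 60, 170, 120) xyz [-0.529, -0.86, 0.033] twist [0.001, 0.0, 0.563] rows 7.1
(539.5, -50, 170, 87) xyz [-0.39, -0.204, -0.0] twist [0.0, -0.0, 0.367] rows 4.6
```

```bash
python3 - <<'E'
from h import *
a=(535,60,170,120)
plan((539.5,-148.1,100,85.9),start=a);a=(539.5,-148.1,100,85.9)
b=(515,60,130,118)
plan((539.5,-148.1,156,85.9),start=(539.5,-148.1,6,85.9))
plan(b,start=(539.5,-148.1,156,85.9))
plan((499.1,182,100,170.6),start=b)
E
```

```text
(539.5, -148.1, 100, 85.9) xyz [-0.73, -0.401, 0.28] twist [-0.0, -0.0, 0.379] rows 5.3
(539.5, -148.1, 156, 85.9) xyz [0.0, 0.0, -0.6] twist [0.0, 0.0, 0.0] rows 3.6
(515, 60, 130, 118) xyz [0.823, -0.157, 0.104] twist [-0.0, 0.0, -0.357] rows 5.1
(499.1, 182, 100, 170.6) xyz [0.461, 0.173, 0.12] twist [0.0, 0.0, -0.584] rows 7.3
```

>>> arm_command:
  plan:
    - {"xyz": [-0.529,-0.86,0.033],"twist": [0,0,0.563]}
    - {"xyz": [-0.529,-0.86,0.033],"twist": [0,0,0.563]}
    - {"xyz": [-0.529,-0.86,0.033],"twist": [0,0,0.563]}
    - {"xyz": [-0.529,-0.86,0.033],"twist": [0,0,0.563]}
    - {"xyz": [-0.529,-0.86,0.033],"twist": [0,0,0.563]}
    - {"xyz": [-0.529,-0.86,0.033],"twist": [0,0,0.563]}
    - {"xyz": [-0.529,-0.86,0.033],"twist": [0,0,0.563]}
    - {"xyz": [-0.529,-0.86,0.033],"twist": [0,0,0.563]}
    - {"xyz": [-0.529,-0.86,0.033],"twist": [0,0,0.563]}

```text
time_s: 12.8
tool_pos: [0.5362, 0.0587, 0.1686]
tool_rot: [-3.141, -0.001, 2.094]
wrist_force: [-0.1, 0.8, -0.0]
gripper_width: 0.0511
grasp_force: 0.0
```

>>> arm_command:
  plan:
    - {"xyz": [-0.73,-0.401,0.28],"twist": [0,0,0.379]}
    - {"xyz": [-0.73,-0.401,0.28],"twist": [0,0,0.379]}
    - {"xyz": [-0.73,-0.401,0.28],"twist": [0,0,0.379]}
    - {"xyz": [-0.73,-0.401,0.28],"twist": [0,0,0.379]}
    - {"xyz": [-0.73,-0.401,0.28],"twist": [0,0,0.379]}
    - {"xyz": [-0.73,-0.401,0.28],"twist": [0,0,0.379]}
    - {"xyz": [-0.73,-0.401,0.28],"twist": [0,0,0.379]}
    - {"xyz": [-0.73,-0.401,0.28],"twist": [0,0,0.379]}

```text
time_s: 13.47
tool_pos: [0.54, -0.1481, 0.0991]
tool_rot: [-3.141, -0.001, 1.501]
wrist_force: [0.7, 0.5, -0.0]
gripper_width: 0.0515
grasp_force: 0.0
```

```bash
python3 - <<'E'
from h import *
s=bot.get_state();print(s['tool_pos'],s['tool_rot'],s['gripper_width'])
plan((539.5,-148.1,6,85.9))
E
```

```text
[ 0.53999797 -0.14807653  0.0991073 ] [-3.14095404e+00 -5.48647130e-04  1.50109820e+00] 0.05148192617652079
(539.5, -148.1, 6, 85.9) xyz [-0.0, -0.002, 0.372] twist [-0.0, -0.0, 0.001] rows 2.2
```

Tracking is accurate, so I'll chain the descent, grip, lift and carry.

>>> arm_command:
  plan:
    - {"xyz": [0,0,0.14],"twist": [0,0,0]}
    - {"xyz": [0,0,0.26],"twist": [0,0,0]}
    - {"xyz": [0,0,0.35],"twist": [0,0,0]}
    - {"xyz": [0,0,0.374],"twist": [0,0,0]}
    - {"xyz": [0,0,0.374],"twist": [0,0,0]}

```text
time_s: 13.88
tool_pos: [0.5394, -0.1469, 0.0048]
tool_rot: [-3.139, -0.001, 1.501]
wrist_force: [0.0, 0.3, -0.2]
gripper_width: 0.0511
grasp_force: 0.0
```

>>> arm_command:
  plan:
    - {"xyz": [0,0,0],"twist": [0,0,0]}
    - {"xyz": [0,0,0],"twist": [0,0,0]}
    - {"xyz": [0,0,0],"twist": [0,0,0]}
    - {"xyz": [0,0,0],"twist": [0,0,0]}
    - {"xyz": [0,0,-0.1],"twist": [0,0,0]}
    - {"xyz": [0,0,-0.25],"twist": [0,0,0]}
    - {"xyz": [0,0,-0.4],"twist": [0,0,0]}
    - {"xyz": [0,0,-0.55],"twist": [0,0,0]}
    - {"xyz": [0,0,-0.6],"twist": [0,0,0]}
  claw: -1
  squeeze: 60

```text
time_s: 14.63
tool_pos: [0.5417, -0.1494, 0.1629]
tool_rot: [3.133, 0.002, 1.497]
wrist_force: [0.5, 0.6, -0.5]
gripper_width: 0.0287
grasp_force: 65.3
```

>>> arm_command:
  plan:
    - {"xyz": [0.823,-0.157,0.104],"twist": [0,0,-0.357]}
    - {"xyz": [0.823,-0.157,0.104],"twist": [0,0,-0.357]}
    - {"xyz": [0.823,-0.157,0.104],"twist": [0,0,-0.357]}
    - {"xyz": [0.823,-0.157,0.104],"twist": [0,0,-0.357]}
    - {"xyz": [0.823,-0.157,0.104],"twist": [0,0,-0.357]}
    - {"xyz": [0.823,-0.157,0.104],"twist": [0,0,-0.357]}
    - {"xyz": [0.823,-0.157,0.104],"twist": [0,0,-0.357]}

```text
time_s: 15.22
tool_pos: [0.5155, 0.0613, 0.13]
tool_rot: [3.141, 0.0, 2.062]
wrist_force: [-0.4, -0.3, -0.3]
gripper_width: 0.0289
grasp_force: 65.3
```

>>> arm_command:
  plan:
    - {"xyz": [0.461,0.173,0.12],"twist": [0,0,-0.584]}
    - {"xyz": [0.461,0.173,0.12],"twist": [0,0,-0.584]}
    - {"xyz": [0.461,0.173,0.12],"twist": [0,0,-0.584]}
    - {"xyz": [0.461,0.173,0.12],"twist": [0,0,-0.584]}
    - {"xyz": [0.461,0.173,0.12],"twist": [0,0,-0.584]}
    - {"xyz": [0.461,0.173,0.12],"twist": [0,0,-0.584]}
    - {"xyz": [0.461,0.173,0.12],"twist": [0,0,-0.584]}
    - {"xyz": [0.461,0.173,0.12],"twist": [0,0,-0.584]}
    - {"xyz": [0.461,0.173,0.12],"twist": [0,0,-0.584]}
    - {"xyz": [0.461,0.173,0.12],"twist": [0,0,-0.584]}

```text
time_s: 16.05
tool_pos: [0.5008, 0.1803, 0.1002]
tool_rot: [3.142, 0.001, 2.972]
wrist_force: [-0.1, 0.3, -0.4]
gripper_width: 0.0284
grasp_force: 65.3
```

```bash
cat >> h.py <<'E'
def held():
    s=bot.get_state();p=s['tool_pos']*1000;y=s['tool_rot'][2];print('tool',p.round(1),np.degrees(y).round(1),s['gripper_width'].round(4),s['grasp_force'].round(1))
    c,im=look('wrist');m=cv2.inRange(cv2.cvtColor(im,cv2.COLOR_BGR2HSV),(8,60,90),(30,255,255));m[:,:200]=0;m[:,360:]=0
    k=max(cv2.findContours(m,0,1)[0],key=cv2.contourArea).reshape(-1,2)
    w=(ray(c,k,p[2]/1000+.018)*1000-p)[:,:2];t=np.array([np.cos(y),np.sin(y)]);n=np.array([-t[1],t[0]])
    a,b=w@t,w@n;(x0,y0),(w0,l0),an=cv2.minAreaRect(np.c_[a,b].astype(np.float32))
    print('held: end at %.1f along tool x (80 = centred), side %.1f..%.1f'%(a.max(),b.min(),b.max()),w0,l0,an);return im
E
python3 - <<'E'
from h import *
held();plan((499.1,182,53,170.6))
E
```

```text
Traceback (most recent call last):
  File "h.py", line 51, in held
    s=bot.get_state();p=s['tool_pos']*1000;y=s['tool_rot'][2];print('tool',p.round(1),np.degrees(y).round(1),s['gripper_width'].round(4),s['grasp_force'].round(1))
                                                                                                             ^^^^^^^^^^^^^^^^^^^^^^^^
AttributeError: 'float' object has no attribute 'round'
```

```bash
sed -i "s/,s\['gripper_width'\].round(4),s\['grasp_force'\].round(1))/,s['gripper_width'],s['grasp_force'])/" h.py
python3 - <<'E'
from h import *
held();plan((499.1,182,53,170.6))
E
```

```text
tool [500.8 180.3 100.2] 170.3 0.02843025715509279 65.30230522155762
held: end at 77.4 along tool x (80 = centred), side -14.1..14.9 28.984052658081055 116.92925262451172 89.93930053710938
(499.1, 182, 53, 170.6) xyz [0.007, 0.005, 0.188] twist [0.0, 0.0, -0.004] rows 1.1
```

>>> arm_command:
  plan:
    - {"xyz": [0.005,0.004,0.08],"twist": [0,0,-0.004]}
    - {"xyz": [0.005,0.004,0.14],"twist": [0,0,-0.004]}
    - {"xyz": [0.005,0.004,0.18],"twist": [0,0,-0.004]}
    - {"xyz": [0.005,0.004,0.188],"twist": [0,0,-0.004]}
    - {"xyz": [0.005,0.004,0.188],"twist": [0,0,-0.004]}
    - {"xyz": [0.005,0.004,0.188],"twist": [0,0,-0.004]}

```text
time_s: 16.6
tool_pos: [0.4994, 0.1822, 0.053]
tool_rot: [3.141, 0.0, 2.98]
wrist_force: [-0.0, -0.1, -0.3]
gripper_width: 0.0285
grasp_force: 68.8
```

>>> arm_command:
  plan:
    - {"xyz": [0,0,0],"twist": [0,0,0]}
    - {"xyz": [0,0,0],"twist": [0,0,0]}
    - {"xyz": [0,0,0],"twist": [0,0,0]}
    - {"xyz": [0,0,-0.1],"twist": [0,0,0]}
    - {"xyz": [0,0,-0.25],"twist": [0,0,0]}
    - {"xyz": [0,0,-0.4],"twist": [0,0,0]}
    - {"xyz": [0.1,0,-0.5],"twist": [0,0,0]}
    - {"xyz": [0.3,0,-0.6],"twist": [0,0,0]}
    - {"xyz": [0.3,0,-0.6],"twist": [0,0,0]}
  claw: 0.2

```text
time_s: 17.35
tool_pos: [0.4232, 0.1949, 0.2065]
tool_rot: [3.139, 0.003, 2.982]
wrist_force: [0.4, -0.4, 0.3]
gripper_width: 0.0517
grasp_force: 0.0
```

```bash
python3 - <<'E'
from h import *
im=rep((.024,.07));cv2.imwrite('pics/w6.png',im)
a=(560,20,170,115)
plan(a);b=(621.6,-160.5,100,85.4)
plan(b,start=a)
E
```

```text
t 17.35 tool [423.2 194.9 206.5] 170.8
top 0.024 xy 327.7 -4.4 L132 W40 yaw -88.8 tab [-138.7 -261.8]
top 0.024 xy 430.1 -311.7 L161 W32 yaw 77.0 tab [  12.5 -548.4]
top 0.024 xy 521.6 186.4 L131 W32 yaw -10.0 tab [ 21.5 -42. ]
top 0.024 xy 594.9 -336.1 L161 W32 yaw 80.2 tab [ 179.1 -545.5]
top 0.024 xy 621.6 -160.5 L161 W32 yaw 85.4 tab [ 176.7 -367.9]
top 0.07 xy 326.1 -6.3 L129 W39 yaw -88.8 tab [-140. -264.]
top 0.07 xy 425.8 -305.9 L157 W31 yaw 77.0 tab [   7.3 -543.3]
top 0.07 xy 515.1 179.6 L127 W31 yaw -10.0 tab [ 16.1 -49.7]
top 0.07 xy 586.5 -329.7 L157 W32 yaw 80.2 tab [ 169.7 -540.5]
top 0.07 xy 612.5 -158.5 L157 W31 yaw 85.4 tab [ 167.4 -367.4]
wrist 0.024 xy 524.2 178.0 L184 W35 yaw -9.5 tab [ 25.3 -49.9]
wrist 0.024 xy 505.8 297.6 L114 W34 yaw -9.6 tab [-12.3  65.1]
wrist 0.024 xy 334.7 -0.1 L132 W41 yaw -83.0 tab [-132.5 -256.5]
wrist 0.07 xy 500.3 181.8 L158 W30 yaw -9.5 tab [  1.2 -50. ]
wrist 0.07 xy 484.6 284.5 L98 W30 yaw -9.6 tab [-31.1  48.7]
wrist 0.07 xy 337.7 28.9 L113 W35 yaw -83.0 tab [-134.3 -227.4]
(560, 20, 170, 115) xyz [-0.646, -0.606, 0.141] twist [0.002, 0.001, 0.621] rows 7.8
(621.6, -160.5, 100, 85.4) xyz [-0.758, -0.082, 0.28] twist [-0.0, -0.0, 0.329] rows 4.9
```

View pics/w6.png

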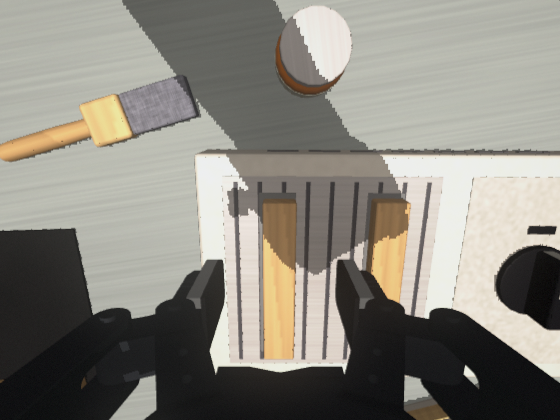

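Both slats lie on the beds, at (280,280) and (388,260) in the picture; the wrist camera puts them at table y -50.0 and +48.7 mm. Next is slat C.

```bash
python3 - <<'E'
from h import *
c=(621.6,-160.5,156,85.4);d=(590,40,140,83);e=(556.6,223.1,125,80.6)
plan(d,start=c);plan(e,start=d)
E
```

```text
(590, 40, 140, 83) xyz [0.789, -0.19, 0.064] twist [0.0, -0.0, 0.027] rows 4.9
(556.6, 223.1, 125, 80.6) xyz [0.711, -0.222, 0.06] twist [0.0, -0.0, 0.027] rows 4.5
```

>>> arm_command:
  plan:
    - {"xyz": [-0.646,-0.606,0.141],"twist": [0,0,0.621]}
    - {"xyz": [-0.646,-0.606,0.141],"twist": [0,0,0.621]}
    - {"xyz": [-0.646,-0.606,0.141],"twist": [0,0,0.621]}
    - {"xyz": [-0.646,-0.606,0.141],"twist": [0,0,0.621]}
    - {"xyz": [-0.646,-0.606,0.141],"twist": [0,0,0.621]}
    - {"xyz": [-0.646,-0.606,0.141],"twist": [0,0,0.621]}
    - {"xyz": [-0.646,-0.606,0.141],"twist": [0,0,0.621]}
    - {"xyz": [-0.646,-0.606,0.141],"twist": [0,0,0.621]}
    - {"xyz": [-0.646,-0.606,0.141],"twist": [0,0,0.621]}
    - {"xyz": [-0.646,-0.606,0.141],"twist": [0,0,0.621]}

```text
time_s: 18.28
tool_pos: [0.5605, 0.0187, 0.1664]
tool_rot: [-3.14, -0.0, 2.009]
wrist_force: [-0.3, 0.3, 0.2]
gripper_width: 0.0512
grasp_force: 0.0
```

>>> arm_command:
  plan:
    - {"xyz": [-0.758,-0.082,0.28],"twist": [0,0,0.329]}
    - {"xyz": [-0.758,-0.082,0.28],"twist": [0,0,0.329]}
    - {"xyz": [-0.758,-0.082,0.28],"twist": [0,0,0.329]}
    - {"xyz": [-0.758,-0.082,0.28],"twist": [0,0,0.329]}
    - {"xyz": [-0.758,-0.082,0.28],"twist": [0,0,0.329]}
    - {"xyz": [-0.758,-0.082,0.28],"twist": [0,0,0.329]}
    - {"xyz": [-0.758,-0.082,0.28],"twist": [0,0,0.329]}
    - {"xyz": [-0.758,-0.082,0.28],"twist": [0,0,0.329]}

```text
time_s: 18.95
tool_pos: [0.6216, -0.161, 0.0973]
tool_rot: [-3.141, -0.0, 1.492]
wrist_force: [-1.0, 0.0, -0.4]
gripper_width: 0.0514
grasp_force: 0.0
```

```bash
python3 - <<'E'
from h import *
im=rep();plan((621.6,-160.5,6,85.4))
E
```

```text
t 18.95 tool [ 621.6 -161.    97.3] 85.5
top 0.024 xy 430.1 -311.7 L161 W32 yaw 77.0 tab [  12.5 -548.4]
top 0.024 xy 505.6 189.1 L164 W31 yaw -9.4 tab [  5.2 -41.9]
top 0.024 xy 521.5 289.4 L164 W32 yaw -9.4 tab [ 4.5 59.6]
top 0.024 xy 594.7 -336.1 L161 W32 yaw 80.2 tab [ 178.9 -545.5]
wrist 0.024 xy 622.5 -161.6 L158 W30 yaw 85.4 tab [ 177.8 -368.8]
(621.6, -160.5, 6, 85.4) xyz [-0.001, -0.002, 0.369] twist [0.001, -0.0, 0.001] rows 2.2
```

>>> arm_command:
  plan:
    - {"xyz": [0,0,0.14],"twist": [0,0,0]}
    - {"xyz": [0,0,0.26],"twist": [0,0,0]}
    - {"xyz": [0,0,0.35],"twist": [0,0,0]}
    - {"xyz": [0,0,0.37],"twist": [0,0,0]}
    - {"xyz": [0,0,0.37],"twist": [0,0,0]}

```text
time_s: 19.47
tool_pos: [0.6209, -0.1601, 0.0041]
tool_rot: [-3.139, -0.0, 1.491]
wrist_force: [-0.1, 0.2, 1.3]
gripper_width: 0.0511
grasp_force: 0.0
```

>>> arm_command:
  plan:
    - {"xyz": [0,0,0],"twist": [0,0,0]}
    - {"xyz": [0,0,0],"twist": [0,0,0]}
    - {"xyz": [0,0,0],"twist": [0,0,0]}
    - {"xyz": [0,0,0],"twist": [0,0,0]}
    - {"xyz": [0,0,-0.1],"twist": [0,0,0]}
    - {"xyz": [0,0,-0.25],"twist": [0,0,0]}
    - {"xyz": [0,0,-0.4],"twist": [0,0,0]}
    - {"xyz": [0,0,-0.55],"twist": [0,0,0]}
    - {"xyz": [0,0,-0.6],"twist": [0,0,0]}
  claw: -1
  squeeze: 60

```text
time_s: 20.22
tool_pos: [0.6234, -0.1618, 0.1629]
tool_rot: [3.133, 0.002, 1.49]
wrist_force: [0.2, -0.3, 0.9]
gripper_width: 0.0285
grasp_force: 60.3
```

>>> arm_command:
  plan:
    - {"xyz": [0.789,-0.19,0.064],"twist": [0,0,0.027]}
    - {"xyz": [0.789,-0.19,0.064],"twist": [0,0,0.027]}
    - {"xyz": [0.789,-0.19,0.064],"twist": [0,0,0.027]}
    - {"xyz": [0.789,-0.19,0.064],"twist": [0,0,0.027]}
    - {"xyz": [0.789,-0.19,0.064],"twist": [0,0,0.027]}
    - {"xyz": [0.789,-0.19,0.064],"twist": [0,0,0.027]}
    - {"xyz": [0.789,-0.19,0.064],"twist": [0,0,0.027]}

```text
time_s: 20.8
tool_pos: [0.5904, 0.041, 0.1402]
tool_rot: [3.14, -0.0, 1.451]
wrist_force: [-0.3, -0.1, -0.5]
gripper_width: 0.0285
grasp_force: 60.2
```

>>> arm_command:
  plan:
    - {"xyz": [0.711,-0.222,0.06],"twist": [0,0,0.027]}
    - {"xyz": [0.711,-0.222,0.06],"twist": [0,0,0.027]}
    - {"xyz": [0.711,-0.222,0.06],"twist": [0,0,0.027]}
    - {"xyz": [0.711,-0.222,0.06],"twist": [0,0,0.027]}
    - {"xyz": [0.711,-0.222,0.06],"twist": [0,0,0.027]}
    - {"xyz": [0.711,-0.222,0.06],"twist": [0,0,0.027]}
    - {"xyz": [0.711,-0.222,0.06],"twist": [0,0,0.027]}
    - {"xyz": [0.711,-0.222,0.06],"twist": [0,0,0.027]}

```text
time_s: 21.47
tool_pos: [0.558, 0.2212, 0.1246]
tool_rot: [3.141, 0.0, 1.404]
wrist_force: [0.6, -0.4, -1.3]
gripper_width: 0.0288
grasp_force: 60.2
```

```bash
python3 - <<'E'
from h import *
held();plan((556.6,223.1,73.5,80.6))
E
```

```text
tool [558.  221.2 124.6] 80.4 0.0287936885648744 60.24257183074951
held: end at 78.5 along tool x (80 = centred), side -19.0..28.8 47.72026824951172 117.87126159667969 89.10867309570312
(556.6, 223.1, 73.5, 80.6) xyz [0.008, -0.007, 0.204] twist [0.0, -0.0, -0.002] rows 1.2
```

>>> arm_command:
  plan:
    - {"xyz": [0.007,-0.006,0.08],"twist": [0,0,-0.002]}
    - {"xyz": [0.007,-0.006,0.15],"twist": [0,0,-0.002]}
    - {"xyz": [0.007,-0.006,0.19],"twist": [0,0,-0.002]}
    - {"xyz": [0.007,-0.006,0.207],"twist": [0,0,-0.002]}
    - {"xyz": [0.007,-0.006,0.207],"twist": [0,0,-0.002]}
    - {"xyz": [0.007,-0.006,0.207],"twist": [0,0,-0.002]}

```text
time_s: 22.02
tool_pos: [0.5566, 0.2231, 0.0731]
tool_rot: [3.141, 0.0, 1.406]
wrist_force: [-1.0, -1.3, 3.2]
gripper_width: 0.0284
grasp_force: 62.2
```

>>> arm_command:
  plan:
    - {"xyz": [0,0,0],"twist": [0,0,0]}
    - {"xyz": [0,0,0],"twist": [0,0,0]}
    - {"xyz": [0,0,0],"twist": [0,0,0]}
    - {"xyz": [0,0,-0.1],"twist": [0,0,0]}
    - {"xyz": [0,0,-0.25],"twist": [0,0,0]}
    - {"xyz": [0,0,-0.4],"twist": [0,0,0]}
    - {"xyz": [-0.15,0,-0.5],"twist": [0,0,0]}
    - {"xyz": [-0.4,0,-0.5],"twist": [0,0,0]}
    - {"xyz": [-0.4,0,-0.5],"twist": [0,0,0]}
  claw: 0.2

```text
time_s: 22.77
tool_pos: [0.54, 0.1237, 0.1995]
tool_rot: [3.139, -0.001, 1.408]
wrist_force: [-1.1, 0.2, -0.5]
gripper_width: 0.0512
grasp_force: 0.0
```

```bash
python3 - <<'E'
from h import *
im=rep((.024,.09))
cv2.imwrite('pics/w7.png',im)
a=(570,-80,160,80.2);b=(594.8,-336.1,100,80.2)
plan(a);plan(b,start=a)
E
```

```text
t 22.7667 tool [540.  123.7 199.5] 80.7
top 0.024 xy 335.6 -6.7 L126 W40 yaw -80.8 tab [-130.5 -262.8]
top 0.024 xy 430.1 -311.7 L161 W32 yaw 77.0 tab [  12.5 -548.4]
top 0.024 xy 516.7 294.7 L152 W43 yaw 1.1 tab [-1.1 64.1]
top 0.024 xy 594.9 -336.4 L162 W32 yaw 80.2 tab [ 179.1 -545.8]
top 0.09 xy 332.9 -9.4 L122 W39 yaw -80.8 tab [-132.8 -266. ]
top 0.09 xy 423.9 -303.4 L155 W30 yaw 77.0 tab [   5.1 -541.1]
top 0.09 xy 507.4 281.1 L147 W41 yaw 1.1 tab [-8.  49.1]
top 0.09 xy 582.8 -327.1 L156 W31 yaw 80.2 tab [ 165.7 -538.6]
(570, -80, 160, 80.2) xyz [-0.78, 0.253, 0.154] twist [0.001, 0.0, 0.003] rows 5.0
(594.8, -336.1, 100, 80.2) xyz [-0.993, 0.272, 0.24] twist [0.0, 0.0, 0.0] rows 6.3
```

View pics/w7.png

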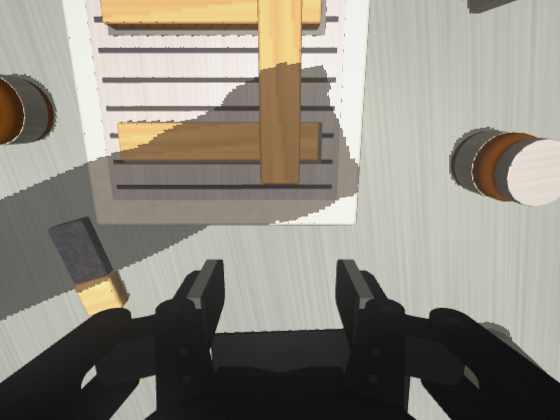

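>>> arm_command:
  plan:
    - {"xyz": [-0.78,0.253,0.154],"twist": [0,0,0.003]}
    - {"xyz": [-0.78,0.253,0.154],"twist": [0,0,0.003]}
    - {"xyz": [-0.78,0.253,0.154],"twist": [0,0,0.003]}
    - {"xyz": [-0.78,0.253,0.154],"twist": [0,0,0.003]}
    - {"xyz": [-0.78,0.253,0.154],"twist": [0,0,0.003]}
    - {"xyz": [-0.78,0.253,0.154],"twist": [0,0,0.003]}
    - {"xyz": [-0.78,0.253,0.154],"twist": [0,0,0.003]}

```text
time_s: 23.45
tool_pos: [0.5705, -0.0787, 0.1576]
tool_rot: [-3.14, -0.0, 1.4]
wrist_force: [-0.1, 1.1, 0.4]
gripper_width: 0.0513
grasp_force: 0.0
```

>>> arm_command:
  plan:
    - {"xyz": [-0.993,0.272,0.24],"twist": [0,0,0]}
    - {"xyz": [-0.993,0.272,0.24],"twist": [0,0,0]}
    - {"xyz": [-0.993,0.272,0.24],"twist": [0,0,0]}
    - {"xyz": [-0.993,0.272,0.24],"twist": [0,0,0]}
    - {"xyz": [-0.993,0.272,0.24],"twist": [0,0,0]}
    - {"xyz": [-0.993,0.272,0.24],"twist": [0,0,0]}
    - {"xyz": [-0.993,0.272,0.24],"twist": [0,0,0]}
    - {"xyz": [-0.993,0.272,0.24],"twist": [0,0,0]}
    - {"xyz": [-0.993,0.272,0.24],"twist": [0,0,0]}

```text
time_s: 24.2
tool_pos: [0.5966, -0.3322, 0.0983]
tool_rot: [-3.141, -0.001, 1.403]
wrist_force: [0.3, 0.9, 0.6]
gripper_width: 0.0511
grasp_force: 0.0
```

```bash
python3 - <<'E'
from h import *
im=rep((.024,.09))
plan((594.8,-336.2,6,80.2))
c=(594.8,-336.2,156,80.2);d=(530,-100,150,80.6);e=(458,125,140,80.6)
plan(d,start=c);plan(e,start=d);plan((458,239.5,125,80.6),start=e)
E
```

```text
t 24.2 tool [ 596.6 -332.2   98.3] 80.4
top 0.024 xy 327.8 -4.4 L132 W40 yaw -88.8 tab [-138.6 -261.8]
top 0.09 xy 325.4 -7.2 L127 W39 yaw -88.8 tab [-140.5 -265. ]
wrist 0.024 xy 436.9 -314.1 L159 W40 yaw 77.0 tab [  19.7 -549.6]
wrist 0.024 xy 595.6 -337.9 L159 W30 yaw 80.3 tab [ 180.1 -547.1]
wrist 0.09 xy 489.2 -299.1 L111 W28 yaw 77.0 tab [  68.8 -526.3]
wrist 0.09 xy 599.8 -315.7 L111 W21 yaw 80.3 tab [ 180.6 -524.6]
(594.8, -336.2, 6, 80.2) xyz [-0.021, -0.005, 0.374] twist [0.0, -0.0, 0.003] rows 2.2
(530, -100, 150, 80.6) xyz [0.887, -0.416, 0.024] twist [-0.0, 0.0, -0.004] rows 5.9
(458, 125, 140, 80.6) xyz [0.841, -0.431, 0.04] twist [0.0, 0.0, 0.0] rows 5.7
(458, 239.5, 125, 80.6) xyz [0.452, -0.075, 0.06] twist [0.0, 0.0, 0.0] rows 2.8
```

Slat C lies across both beds at (280,90) in the picture, overhanging the lower slat as planned. Now picking slat D.

>>> arm_command:
  plan:
    - {"xyz": [-0.022,-0.004,0.14],"twist": [0,0,0]}
    - {"xyz": [-0.022,-0.004,0.26],"twist": [0,0,0]}
    - {"xyz": [-0.022,-0.004,0.35],"twist": [0,0,0]}
    - {"xyz": [-0.022,-0.004,0.372],"twist": [0,0,0]}
    - {"xyz": [-0.022,-0.004,0.372],"twist": [0,0,0]}

```text
time_s: 24.72
tool_pos: [0.5939, -0.3363, 0.0048]
tool_rot: [-3.139, -0.001, 1.405]
wrist_force: [0.5, -0.2, 0.5]
gripper_width: 0.0511
grasp_force: 0.0
```

>>> arm_command:
  plan:
    - {"xyz": [0,0,0],"twist": [0,0,0]}
    - {"xyz": [0,0,0],"twist": [0,0,0]}
    - {"xyz": [0,0,0],"twist": [0,0,0]}
    - {"xyz": [0,0,0],"twist": [0,0,0]}
    - {"xyz": [0,0,-0.1],"twist": [0,0,0]}
    - {"xyz": [0,0,-0.25],"twist": [0,0,0]}
    - {"xyz": [0,0,-0.4],"twist": [0,0,0]}
    - {"xyz": [0,0,-0.55],"twist": [0,0,0]}
    - {"xyz": [0,0,-0.6],"twist": [0,0,0]}
  claw: -1
  squeeze: 60

```text
time_s: 25.47
tool_pos: [0.5957, -0.3392, 0.164]
tool_rot: [3.133, 0.003, 1.403]
wrist_force: [0.3, 0.8, 0.4]
gripper_width: 0.0286
grasp_force: 60.4
```

>>> arm_command:
  plan:
    - {"xyz": [0.887,-0.416,0.024],"twist": [0,0,-0.004]}
    - {"xyz": [0.887,-0.416,0.024],"twist": [0,0,-0.004]}
    - {"xyz": [0.887,-0.416,0.024],"twist": [0,0,-0.004]}
    - {"xyz": [0.887,-0.416,0.024],"twist": [0,0,-0.004]}
    - {"xyz": [0.887,-0.416,0.024],"twist": [0,0,-0.004]}
    - {"xyz": [0.887,-0.416,0.024],"twist": [0,0,-0.004]}
    - {"xyz": [0.887,-0.416,0.024],"twist": [0,0,-0.004]}

```text
time_s: 26.05
tool_pos: [0.5275, -0.0976, 0.1516]
tool_rot: [3.14, -0.001, 1.413]
wrist_force: [0.2, -0.1, -0.8]
gripper_width: 0.0285
grasp_force: 60.4
```

>>> arm_command:
  plan:
    - {"xyz": [0.841,-0.431,0.04],"twist": [0,0,0]}
    - {"xyz": [0.841,-0.431,0.04],"twist": [0,0,0]}
    - {"xyz": [0.841,-0.431,0.04],"twist": [0,0,0]}
    - {"xyz": [0.841,-0.431,0.04],"twist": [0,0,0]}
    - {"xyz": [0.841,-0.431,0.04],"twist": [0,0,0]}
    - {"xyz": [0.841,-0.431,0.04],"twist": [0,0,0]}
    - {"xyz": [0.841,-0.431,0.04],"twist": [0,0,0]}

```text
time_s: 26.63
tool_pos: [0.4551, 0.1262, 0.1409]
tool_rot: [3.14, -0.002, 1.413]
wrist_force: [0.2, -0.5, -0.3]
gripper_width: 0.0285
grasp_force: 60.4
```

>>> arm_command:
  plan:
    - {"xyz": [0.452,-0.075,0.06],"twist": [0,0,0]}
    - {"xyz": [0.452,-0.075,0.06],"twist": [0,0,0]}
    - {"xyz": [0.452,-0.075,0.06],"twist": [0,0,0]}
    - {"xyz": [0.452,-0.075,0.06],"twist": [0,0,0]}
    - {"xyz": [0.452,-0.075,0.06],"twist": [0,0,0]}
    - {"xyz": [0.452,-0.075,0.06],"twist": [0,0,0]}

```text
time_s: 27.13
tool_pos: [0.4563, 0.2366, 0.1254]
tool_rot: [3.141, -0.0, 1.41]
wrist_force: [-0.1, 0.2, -1.0]
gripper_width: 0.0286
grasp_force: 60.4
```

```bash
python3 - <<'E'
from h import *
held();plan((458.0,239.5,72.5,80.6));rep((.024,))
E
```

```text
tool [456.3 236.6 125.4] 80.8 0.02864025328100482 60.40549993515015
held: end at 79.5 along tool x (80 = centred), side -31.0..16.4 118.8694076538086 47.296329498291016 0.7658365368843079
(458.0, 239.5, 72.5, 80.6) xyz [0.014, 0.004, 0.212] twist [0.001, -0.0, 0.001] rows 1.3
t 27.1833 tool [456.3 236.3 125.5] 80.7
top 0.024 xy 327.7 -4.4 L132 W40 yaw -88.8 tab [-138.7 -261.8]
top 0.024 xy 430.5 -311.8 L161 W32 yaw 77.0 tab [  12.9 -548.4]
wrist 0.024 xy 593.2 205.6 L190 W45 yaw 80.8 tab [ 89.  -11.3]
```

>>> arm_command:
  plan:
    - {"xyz": [0.012,0.004,0.08],"twist": [0,0,0]}
    - {"xyz": [0.012,0.004,0.15],"twist": [0,0,0]}
    - {"xyz": [0.012,0.004,0.19],"twist": [0,0,0]}
    - {"xyz": [0.012,0.004,0.21],"twist": [0,0,0]}
    - {"xyz": [0.012,0.004,0.21],"twist": [0,0,0]}
    - {"xyz": [0.012,0.004,0.21],"twist": [0,0,0]}

```text
time_s: 27.78
tool_pos: [0.4575, 0.2389, 0.074]
tool_rot: [3.141, -0.0, 1.408]
wrist_force: [-5.6, -3.7, 10.2]
gripper_width: 0.029
grasp_force: 63.2
```

>>> arm_command:
  plan:
    - {"xyz": [0,0,0],"twist": [0,0,0]}
    - {"xyz": [0,0,0],"twist": [0,0,0]}
    - {"xyz": [0,0,0],"twist": [0,0,0]}
    - {"xyz": [0,0,-0.1],"twist": [0,0,0]}
    - {"xyz": [0,0,-0.25],"twist": [0,0,0]}
    - {"xyz": [0,0,-0.4],"twist": [0,0,0]}
    - {"xyz": [-0.15,0,-0.5],"twist": [0,0,0]}
    - {"xyz": [-0.4,0,-0.5],"twist": [0,0,0]}
    - {"xyz": [-0.4,0,-0.5],"twist": [0,0,0]}
  claw: 0.2

```text
time_s: 28.53
tool_pos: [0.4413, 0.1391, 0.1992]
tool_rot: [3.139, -0.001, 1.41]
wrist_force: [-0.9, 0.9, -1.2]
gripper_width: 0.0514
grasp_force: 0.0
```

```bash
python3 - <<'E'
from h import *
im=rep((.024,.09))
cv2.imwrite('pics/w8.png',im)
a=(440,-70,160,77);b=(430.7,-312,100,77)
plan(a);plan(b,start=a)
E
```

```text
t 28.5333 tool [441.3 139.1 199.2] 80.8
top 0.024 xy 328.3 -4.5 L132 W40 yaw -88.2 tab [-138.  -261.8]
top 0.024 xy 430.1 -311.7 L161 W32 yaw 77.0 tab [  12.5 -548.4]
top 0.09 xy 325.9 -7.3 L127 W39 yaw -88.2 tab [-140. -265.]
top 0.09 xy 423.9 -303.4 L155 W30 yaw 77.0 tab [   5.1 -541.1]
wrist 0.024 xy 584.6 203.8 L155 W46 yaw 80.3 tab [ 80.7 -14.6]
wrist 0.09 xy 557.1 203.8 L123 W37 yaw 80.3 tab [ 53.7 -19. ]
(440, -70, 160, 77) xyz [-0.823, 0.132, 0.153] twist [0.001, -0.0, 0.04] rows 5.1
(430.7, -312, 100, 77) xyz [-0.952, 0.182, 0.24] twist [0.0, 0.0, 0.0] rows 6.0
```

>>> arm_command:
  plan:
    - {"xyz": [-0.823,0.132,0.153],"twist": [0,0,0.04]}
    - {"xyz": [-0.823,0.132,0.153],"twist": [0,0,0.04]}
    - {"xyz": [-0.823,0.132,0.153],"twist": [0,0,0.04]}
    - {"xyz": [-0.823,0.132,0.153],"twist": [0,0,0.04]}
    - {"xyz": [-0.823,0.132,0.153],"twist": [0,0,0.04]}
    - {"xyz": [-0.823,0.132,0.153],"twist": [0,0,0.04]}
    - {"xyz": [-0.823,0.132,0.153],"twist": [0,0,0.04]}

```text
time_s: 29.22
tool_pos: [0.4405, -0.069, 0.1583]
tool_rot: [-3.14, -0.0, 1.342]
wrist_force: [-0.1, -0.2, -0.1]
gripper_width: 0.0509
grasp_force: 0.0
```

>>> arm_command:
  plan:
    - {"xyz": [-0.952,0.182,0.24],"twist": [0,0,0]}
    - {"xyz": [-0.952,0.182,0.24],"twist": [0,0,0]}
    - {"xyz": [-0.952,0.182,0.24],"twist": [0,0,0]}
    - {"xyz": [-0.952,0.182,0.24],"twist": [0,0,0]}
    - {"xyz": [-0.952,0.182,0.24],"twist": [0,0,0]}
    - {"xyz": [-0.952,0.182,0.24],"twist": [0,0,0]}
    - {"xyz": [-0.952,0.182,0.24],"twist": [0,0,0]}
    - {"xyz": [-0.952,0.182,0.24],"twist": [0,0,0]}
    - {"xyz": [-0.952,0.182,0.24],"twist": [0,0,0]}

```text
time_s: 29.97
tool_pos: [0.4329, -0.3082, 0.099]
tool_rot: [-3.141, -0.001, 1.347]
wrist_force: [-0.0, 0.4, 0.2]
gripper_width: 0.0515
grasp_force: 0.0
```

```bash
python3 - <<'E'
from h import *
im=rep((.024,))
c,im=look('top');cv2.imwrite('pics/c3.png',cv2.resize(im[140:260,90:250],None,fx=4,fy=4,interpolation=cv2.INTER_CUBIC))
plan((430.7,-312,6,77))
c=(430.7,-312,156,77);d=(440,-80,160,77);e=(455,100,160,120)
plan(d,start=c);plan(e,start=d);plan((499.1,182,150,170.6),start=e)
E
```

```text
t 29.9667 tool [ 432.9 -308.2   99. ] 77.2
top 0.024 xy 327.7 -4.4 L132 W40 yaw -88.8 tab [-138.7 -261.8]
wrist 0.024 xy 431.3 -313.0 L158 W30 yaw 77.0 tab [  13.9 -549.5]
(430.7, -312, 6, 77) xyz [-0.018, -0.006, 0.375] twist [0.001, 0.0, 0.003] rows 2.3
(440, -80, 160, 77) xyz [0.913, -0.173, -0.016] twist [0.0, 0.0, 0.0] rows 5.6
(455, 100, 160, 120) xyz [0.715, -0.104, -0.0] twist [0.0, 0.0, -0.478] rows 6.0
(499.1, 182, 150, 170.6) xyz [0.196, 0.317, 0.04] twist [-0.0, 0.0, -0.562] rows 7.1
```

View pics/c3.png

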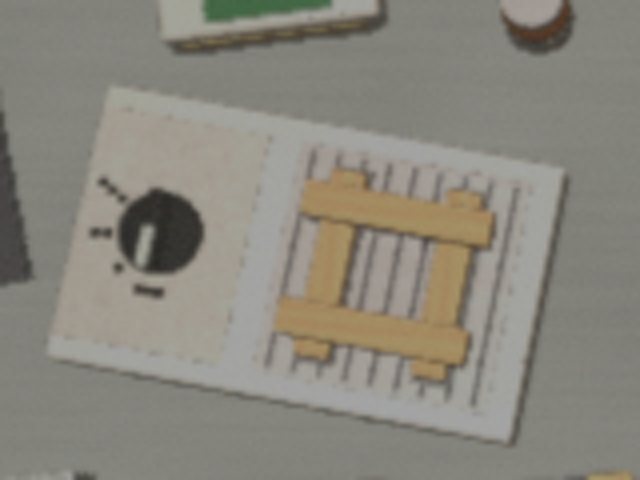

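The picture shows a neat square: upper slats at (397,210) and (370,330) across the two lower ones, with the dial still off. Now the last slat, E.

>>> arm_command:
  plan:
    - {"xyz": [-0.018,-0.005,0.14],"twist": [0,0,0]}
    - {"xyz": [-0.018,-0.005,0.26],"twist": [0,0,0]}
    - {"xyz": [-0.018,-0.005,0.35],"twist": [0,0,0]}
    - {"xyz": [-0.018,-0.005,0.372],"twist": [0,0,0]}
    - {"xyz": [-0.018,-0.005,0.372],"twist": [0,0,0]}

```text
time_s: 30.53
tool_pos: [0.4296, -0.3121, 0.0051]
tool_rot: [-3.139, -0.001, 1.348]
wrist_force: [-0.6, 0.2, 0.5]
gripper_width: 0.0515
grasp_force: 0.0
```

>>> arm_command:
  plan:
    - {"xyz": [0,0,0],"twist": [0,0,0]}
    - {"xyz": [0,0,0],"twist": [0,0,0]}
    - {"xyz": [0,0,0],"twist": [0,0,0]}
    - {"xyz": [0,0,0],"twist": [0,0,0]}
    - {"xyz": [0,0,-0.1],"twist": [0,0,0]}
    - {"xyz": [0,0,-0.25],"twist": [0,0,0]}
    - {"xyz": [0,0,-0.4],"twist": [0,0,0]}
    - {"xyz": [0,0,-0.55],"twist": [0,0,0]}
    - {"xyz": [0,0,-0.6],"twist": [0,0,0]}
  claw: -1
  squeeze: 60

```text
time_s: 31.28
tool_pos: [0.4315, -0.3146, 0.1631]
tool_rot: [3.134, 0.003, 1.346]
wrist_force: [0.7, -0.0, -0.2]
gripper_width: 0.0287
grasp_force: 59.8
```

>>> arm_command:
  plan:
    - {"xyz": [0.913,-0.173,-0.016],"twist": [0,0,0]}
    - {"xyz": [0.913,-0.173,-0.016],"twist": [0,0,0]}
    - {"xyz": [0.913,-0.173,-0.016],"twist": [0,0,0]}
    - {"xyz": [0.913,-0.173,-0.016],"twist": [0,0,0]}
    - {"xyz": [0.913,-0.173,-0.016],"twist": [0,0,0]}
    - {"xyz": [0.913,-0.173,-0.016],"twist": [0,0,0]}
    - {"xyz": [0.913,-0.173,-0.016],"twist": [0,0,0]}
    - {"xyz": [0.913,-0.173,-0.016],"twist": [0,0,0]}

```text
time_s: 31.95
tool_pos: [0.4389, -0.0804, 0.1609]
tool_rot: [3.14, 0.0, 1.349]
wrist_force: [0.8, -0.0, -0.3]
gripper_width: 0.0285
grasp_force: 59.8
```

>>> arm_command:
  plan:
    - {"xyz": [0.715,-0.104,0],"twist": [0,0,-0.478]}
    - {"xyz": [0.715,-0.104,0],"twist": [0,0,-0.478]}
    - {"xyz": [0.715,-0.104,0],"twist": [0,0,-0.478]}
    - {"xyz": [0.715,-0.104,0],"twist": [0,0,-0.478]}
    - {"xyz": [0.715,-0.104,0],"twist": [0,0,-0.478]}
    - {"xyz": [0.715,-0.104,0],"twist": [0,0,-0.478]}
    - {"xyz": [0.715,-0.104,0],"twist": [0,0,-0.478]}
    - {"xyz": [0.715,-0.104,0],"twist": [0,0,-0.478]}

```text
time_s: 32.62
tool_pos: [0.4534, 0.0978, 0.1601]
tool_rot: [-3.142, 0.0, 2.093]
wrist_force: [0.8, -0.2, 0.2]
gripper_width: 0.0287
grasp_force: 59.8
```

>>> arm_command:
  plan:
    - {"xyz": [0.196,0.317,0.04],"twist": [0,0,-0.562]}
    - {"xyz": [0.196,0.317,0.04],"twist": [0,0,-0.562]}
    - {"xyz": [0.196,0.317,0.04],"twist": [0,0,-0.562]}
    - {"xyz": [0.196,0.317,0.04],"twist": [0,0,-0.562]}
    - {"xyz": [0.196,0.317,0.04],"twist": [0,0,-0.562]}
    - {"xyz": [0.196,0.317,0.04],"twist": [0,0,-0.562]}
    - {"xyz": [0.196,0.317,0.04],"twist": [0,0,-0.562]}
    - {"xyz": [0.196,0.317,0.04],"twist": [0,0,-0.562]}
    - {"xyz": [0.196,0.317,0.04],"twist": [0,0,-0.562]}
    - {"xyz": [0.196,0.317,0.04],"twist": [0,0,-0.562]}

```text
time_s: 33.45
tool_pos: [0.4972, 0.18, 0.1502]
tool_rot: [3.142, 0.0, 2.973]
wrist_force: [-0.2, 0.1, -1.6]
gripper_width: 0.0286
grasp_force: 59.9
```

```bash
python3 - <<'E'
from h import *
cv2.imwrite('pics/w9.png',held());plan((499.1,182,93,170.6))
E
```

```text
tool [497.2 180.  150.2] 170.3 0.028633675620487492 59.89839434623718
held: end at 78.7 along tool x (80 = centred), side -29.5..17.6 118.32127380371094 47.035972595214844 0.2793828547000885
(499.1, 182, 93, 170.6) xyz [-0.007, 0.008, 0.229] twist [0.0, 0.0, -0.002] rows 1.4
```

>>> arm_command:
  plan:
    - {"xyz": [-0.007,0.007,0.08],"twist": [0,0,-0.002]}
    - {"xyz": [-0.007,0.007,0.16],"twist": [0,0,-0.002]}
    - {"xyz": [-0.007,0.007,0.21],"twist": [0,0,-0.002]}
    - {"xyz": [-0.007,0.007,0.227],"twist": [0,0,-0.002]}
    - {"xyz": [-0.007,0.007,0.227],"twist": [0,0,-0.002]}
    - {"xyz": [-0.007,0.007,0.227],"twist": [0,0,-0.002]}

```text
time_s: 34.0
tool_pos: [0.4989, 0.1821, 0.0937]
tool_rot: [3.141, 0.0, 2.981]
wrist_force: [-0.9, -1.3, 0.5]
gripper_width: 0.0283
grasp_force: 61.7
```

>>> arm_command:
  plan:
    - {"xyz": [0,0,0],"twist": [0,0,0]}
    - {"xyz": [0,0,0],"twist": [0,0,0]}
    - {"xyz": [0,0,0],"twist": [0,0,0]}
    - {"xyz": [0,0,-0.1],"twist": [0,0,0]}
    - {"xyz": [0,0,-0.25],"twist": [0,0,0]}
    - {"xyz": [0,0,-0.4],"twist": [0,0,0]}
    - {"xyz": [0.2,0,-0.5],"twist": [0,0,0]}
    - {"xyz": [0.4,0,-0.5],"twist": [0,0,0]}
    - {"xyz": [0.4,0,-0.5],"twist": [0,0,0]}
  claw: 0

```text
time_s: 34.75
tool_pos: [0.3982, 0.1983, 0.2202]
tool_rot: [3.14, 0.001, 2.983]
wrist_force: [-1.7, -0.9, 0.4]
gripper_width: 0.0428
grasp_force: 0.0
```

```bash
python3 - <<'E'
from h import *
im=rep((.09,.11));cv2.imwrite('pics/w10.png',im)
a=(460,300,200,170.6)
plan(a);b=(539.8,428.2,150,170.6)
plan(b,(*b[:2],63,170.6),start=a)
E
```

```text
t 34.75 tool [398.2 198.3 220.2] 170.9
top 0.09 xy 325.3 -7.1 L127 W39 yaw -88.8 tab [-140.6 -265. ]
top 0.11 xy 324.6 -8.0 L126 W38 yaw -88.8 tab [-141.2 -265.9]
wrist 0.09 xy 332.9 40.1 L107 W33 yaw -83.5 tab [-140.9 -217.1]
wrist 0.11 xy 332.6 52.5 L99 W31 yaw -83.5 tab [-143.1 -205. ]
(460, 300, 200, 170.6) xyz [-0.181, 0.439, 0.081] twist [0.001, 0.001, 0.005] rows 2.9
(539.8, 428.2, 150, 170.6) xyz [-0.231, 0.558, 0.2] twist [0.0, 0.0, 0.0] rows 3.8
(539.8, 428.2, 63, 170.6) xyz [-0.231, 0.558, 0.548] twist [0.0, 0.0, 0.0] rows 2.1
```

View pics/w10.png

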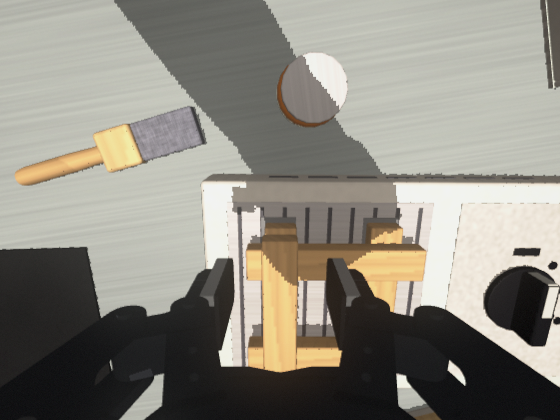

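The stack has three layers: the lone slat at (280,295) lies over the crosswise pair, and the dial is still off at the right. Now to the dial.

>>> arm_command:
  plan:
    - {"xyz": [-0.181,0.439,0.081],"twist": [0,0,0.005]}
    - {"xyz": [-0.181,0.439,0.081],"twist": [0,0,0.005]}
    - {"xyz": [-0.181,0.439,0.081],"twist": [0,0,0.005]}
    - {"xyz": [-0.181,0.439,0.081],"twist": [0,0,0.005]}
    - {"xyz": [-0.181,0.439,0.081],"twist": [0,0,0.005]}

```text
time_s: 35.27
tool_pos: [0.4627, 0.3002, 0.1956]
tool_rot: [-3.139, -0.003, 2.977]
wrist_force: [0.3, -1.4, 0.4]
gripper_width: 0.043
grasp_force: 0.0
```

>>> arm_command:
  plan:
    - {"xyz": [-0.231,0.558,0.2],"twist": [0,0,0]}
    - {"xyz": [-0.231,0.558,0.2],"twist": [0,0,0]}
    - {"xyz": [-0.231,0.558,0.2],"twist": [0,0,0]}
    - {"xyz": [-0.231,0.558,0.2],"twist": [0,0,0]}
    - {"xyz": [-0.231,0.558,0.2],"twist": [0,0,0]}
    - {"xyz": [-0.231,0.558,0.32],"twist": [0,0,0]}
    - {"xyz": [-0.231,0.558,0.44],"twist": [0,0,0]}
    - {"xyz": [-0.231,0.558,0.54],"twist": [0,0,0]}
    - {"xyz": [-0.231,0.558,0.54],"twist": [0,0,0]}

```text
time_s: 36.02
tool_pos: [0.5418, 0.4258, 0.0604]
tool_rot: [-3.14, -0.001, 2.974]
wrist_force: [0.3, -0.3, 1.4]
gripper_width: 0.0425
grasp_force: 0.0
```

>>> arm_command:
  plan:
    - {"xyz": [0,0,0],"twist": [0,0,0]}
    - {"xyz": [0,0,0],"twist": [0,0,0]}
    - {"xyz": [0,0,0],"twist": [0,0,0]}
    - {"xyz": [0,0,0],"twist": [0,0,0]}
    - {"xyz": [0,0,0],"twist": [0,0,0]}
  claw: -1
  squeeze: 40

```text
time_s: 36.43
tool_pos: [0.5426, 0.4268, 0.0645]
tool_rot: [3.142, 0.001, 2.975]
wrist_force: [-1.9, -5.5, 6.3]
gripper_width: 0.0153
grasp_force: 42.9
```

>>> arm_command:
  plan:
    - {"xyz": [0.01,0,-0.004],"twist": [0,0,0.8]}
    - {"xyz": [0.01,0,-0.004],"twist": [0,0,0.8]}
    - {"xyz": [0.01,0,-0.004],"twist": [0,0,0.8]}
    - {"xyz": [0.01,0,-0.004],"twist": [0,0,0.8]}
    - {"xyz": [0.01,0,-0.004],"twist": [0,0,0.8]}
    - {"xyz": [0.01,0,-0.004],"twist": [0,0,0.8]}
    - {"xyz": [0.01,0,-0.004],"twist": [0,0,0.8]}
    - {"xyz": [0.01,0,-0.004],"twist": [0,0,0.8]}
    - {"xyz": [0.01,0,-0.004],"twist": [0,0,0.8]}
    - {"xyz": [0.01,0,-0.004],"twist": [0,0,0.8]}

```text
time_s: 37.27
tool_pos: [0.5406, 0.4251, 0.0645]
tool_rot: [3.141, 0.004, 1.717]
wrist_force: [1.4, -13.6, 3.4]
gripper_width: 0.0154
grasp_force: 42.7
```

>>> arm_command:
  plan:
    - {"xyz": [0,0,0],"twist": [0,0,0.54]}
    - {"xyz": [0,0,0],"twist": [0,0,0.54]}
    - {"xyz": [0,0,0],"twist": [0,0,0.54]}
    - {"xyz": [0,0,0],"twist": [0,0,0.54]}
    - {"xyz": [0,0,0],"twist": [0,0,0.54]}
    - {"xyz": [0,0,0],"twist": [0,0,0.54]}
    - {"xyz": [0,0,0],"twist": [0,0,0.54]}
    - {"xyz": [0,0,0],"twist": [0,0,0.54]}
    - {"xyz": [0,0,0],"twist": [0,0,0.54]}

```text
time_s: 38.02
tool_pos: [0.5389, 0.4255, 0.0645]
tool_rot: [3.14, 0.004, 0.876]
wrist_force: [-6.1, -12.5, 6.0]
gripper_width: 0.0152
grasp_force: 43.0
```

>>> arm_command:
  plan:
    - {"xyz": [0,0,0],"twist": [0,0,0]}
    - {"xyz": [0,0,0],"twist": [0,0,0]}
    - {"xyz": [0,0,0],"twist": [0,0,0]}
    - {"xyz": [0,0,-0.15],"twist": [0,0,0]}
    - {"xyz": [0,0,-0.3],"twist": [0,0,0]}
    - {"xyz": [0,0,-0.45],"twist": [0,0,0]}
    - {"xyz": [0,0,-0.7],"twist": [0,0,0]}
    - {"xyz": [-0.3,0,-0.8],"twist": [0,0,0]}
    - {"xyz": [-0.5,-0.3,-0.8],"twist": [0,0,0]}
    - {"xyz": [-0.5,-0.3,-0.8],"twist": [0,0,0]}
  claw: 0

```text
time_s: 38.85
tool_pos: [0.4369, 0.3856, 0.2577]
tool_rot: [3.141, -0.002, 0.875]
wrist_force: [-0.2, -0.1, 0.6]
gripper_width: 0.0425
grasp_force: 0.0
```

```bash
python3 - <<'E'
from h import *
s=bot.get_state();print(s['time_s'],s['tool_pos'],s['wrist_force'])
for i in range(2): c,im=look('wrist')
cv2.imwrite('pics/w11.png',im)
_,b=look('scene');cv2.imwrite('pics/s2.png',cv2.resize(b[150:330,180:500],None,fx=2.4,fy=2.4))
_,b=look('top');cv2.imwrite('pics/t2.png',b)
E
```

```text
38.85 [0.43692561 0.38556912 0.25769508] [-0.16236934 -0.1058868   0.58940798]
```

View pics/s2.png

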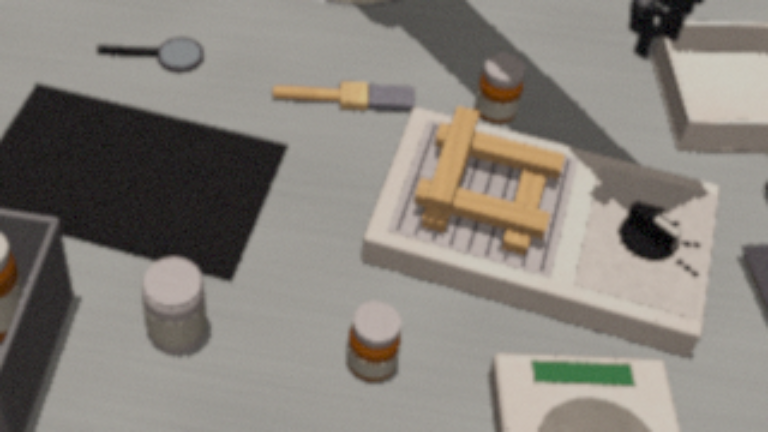

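View pics/w11.png

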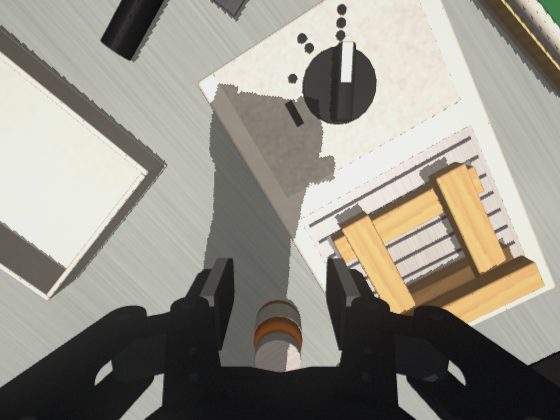

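The wrist picture shows the pointer at (347,60) in line with the three-dot row at (341,9) to (340,35), and the stack square. I'll check the angle before handing in.

```bash
python3 - <<'E'
from h import *
c,im=look('wrist');g=cv2.cvtColor(im,cv2.COLOR_BGR2GRAY)
f=lambda p,z:ray(c,p,z)[:,:2]*1000
m=np.zeros_like(g);m[36:86,330:365]=cv2.inRange(g,200,255)[36:86,330:365]
d=np.zeros_like(g);cv2.circle(d,(339,85),36,255,-1);m&=d
k=max(cv2.findContours(m,0,1)[0],key=cv2.contourArea);(_,(w,l),_)=cv2.minAreaRect(k);print(cv2.boundingRect(k))
vx,vy,x,y=cv2.fitLine(k.reshape(-1,2).astype(np.float32),2,0,.01,.01).ravel();s=np.sign(-vy)
q=np.diff(f([(x,y),(x+s*20*vx,y+s*20*vy)],.09),axis=0)[0];print('pointer',np.arctan2(q@Y,-q@X))
q=np.diff(f([(340,35),(342,9.5)],.05),axis=0)[0];print('3-dot row',np.arctan2(q@Y,-q@X))
a=cv2.imread('pics/top0.png');b=cv2.imread('pics/t2.png');df=cv2.threshold(cv2.absdiff(a,b).max(2),45,255,0)[1]
for k in cv2.findContours(cv2.morphologyEx(df,cv2.MORPH_OPEN,np.ones((3,3))),0,2)[0]:
    if cv2.contourArea(k)>20: print(cv2.boundingRect(k))
E
```

```text
(337, 49, 12, 37)
pointer 2.101925909689427
3-dot row 2.139100520452333
(214, 412, 10, 8)
(218, 369, 7, 15)
(172, 367, 8, 15)
(267, 352, 10, 11)
(435, 333, 37, 27)
(418, 321, 44, 48)
(210, 314, 64, 91)
(220, 294, 35, 20)
(264, 285, 228, 90)
(108, 258, 8, 35)
(132, 237, 85, 83)
(324, 226, 48, 20)
(273, 223, 48, 12)
(277, 197, 47, 13)
(166, 196, 11, 28)
(195, 187, 12, 46)
(167, 186, 4, 9)
(173, 183, 9, 11)
(332, 180, 47, 17)
(281, 173, 47, 14)
(43, 170, 112, 74)
```

```bash
python3 -c "
from rig import bot
print(bot.finish_job())"
```

```text
the job is handed in; nothing more can be done
None
```

The job is handed in: the fan was turned off first, the five slats are stacked in three layers (two, two and a lone one on top), and the dial is now at three dots, with its pointer measured at 2.10 rad.

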